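# Load the bench shaker and latch its retaining rail

## Robot

A 6-joint arm with a two-finger parallel gripper is mounted at the origin on the work surface. World frame = base frame: x ahead of the robot, y to its left, z up, the work surface at z = 0. Lengths are in m, angles in rad, forces in N, time in s.
With the tool pointing down it reaches from about 0.35 to 0.975 m from the base axis. Payload 4.9 kg.
Tool frame: the origin (TCP) lies midway between the tips of the shut fingers; the grasp point (between the pads) lies behind it (manip.grasp_offset is the y of the grasp point in the tool frame, in m); y points along the fingers, z is the direction in which the jaws open and shut, and the axes are right-handed (so a half turn about y gives the same grasp; the last joint's range is limited). The gripper opens to 85 mm and grips with 20 to 120 N. Pads are 22 mm wide; open, the fingers measure 114 mm over their backs; the gripper's body (76 mm by 85 mm) begins 54 mm behind the grasp point. The pads swing forward as they close: fully open they stand 13 mm farther back than shut.
Start: joints at [-1.447, 0.053, 1.613, -0, 1.476, -0.119], TCP at [0.15, -0.607, 0.204] pointing down, gripper open.
Joint ranges: [-3.01, 3.01], [-1.01, 2.22], [0.06, 2.58], [-1.02, 4.17], [0.09, 2.62], [-3.14, 3.14]. Speed limits (rad/s): [2.57, 2.57, 3.14, 3.14, 3.14, 3.14].

## Interface

Orientations are given as a unit quaternion [w, x, y, z].
In Python, from plant import manip gives the robot as it stands. The module is installed in compiled form; this text tells all that it offers.
- The arm moves only by the shell command python3 -m jog 'ROWS'. ROWS is a JSON object of lists of equal length, an entry for each row: "offset": the shift along the world's x, y, z in units of 50 mm (1.0 is 50 mm), a list of three; "angular": the turn, a rotation vector about the world's x, y, z in units of 6 degrees (1.0 is 6 degrees), a list of three; "jaw": the finger opening in mm, from 0 to 85.4. In form: {"offset": [[tx, ty, tz], ...], "angular": [[ax, ay, az], ...], "jaw": [jaw, ...]}. A call has 1 to 12 rows; each row shifts and turns the commanded pose from where the row before left it; what a row does not reach is not made up. A row lasts 1/10 s, in which the tool goes at most 50 mm and 8.59 degrees, less where a joint would pass 70% of its speed; a pose out of reach is approached as far as the arm can. A call is refused whole if a number of a shift passes 1 or a number of a turn 1, either way. A call with a gripper value outside its range is refused whole. The fingers move at their own pace and stop on an object; the grip force is fixed at half the most. Time passes only in rows, so rows that do not move let the fingers close. It gives the time, the measured TCP pose, the force and the opening at its end, in the units of the state.
- manip.state(): the state, without advancing time (a new reading comes with each control period).
- manip.grab_frame(name): name is "side" or "top"; returns the picture (420x560x3 uint8, blue, green, red); there is no depth.
- manip.camera_model(name): a dict with "fx", "fy", "cx", "cy" (pixels), "k1" (the pictures are not rectified: a ray, as slopes to the right and down, at radius r is drawn at 1 + k1 r^2 times it, then the intrinsics apply), "rvec" (rotation vector, rad) and "tvec" (3), from world to camera coordinates, as OpenCV has them. Camera axes: x right, y down, z forward; pixel columns grow to the right and rows downward; lengths in m; the calibration is good to about 2 mm. A picture is of the moment at which its call begins. camera_model takes no time and is no camera call.
- manip.job_done(): hands the job in, once; it reports no verdict.
The state is a dict: "time": time; "joint_pos": joint angles; "joint_vel": joint speeds; "joint_efforts": joint torques, N m; "tool_pos": TCP position; "tool_rot": TCP orientation; "contact_force": force on the tool from outside, world axes, zero at the start; "ft_torque": the same for the moment, N m; "gripper_width": opening from 0.0 (shut) to 1.0 (fully open).
Only numpy, scipy, OpenCV 4.12 (cv2) and the standard library are available. Lean on these libraries where they do the work, as an engineer would, in place of code of your own. Each camera call takes 0.05 s, during which the arm holds its last target.

## Task

Load the shaker: take the used yellow beaker off its black deck and stand it upright inside the grey tray, and set every blue-lidded jar upright on the deck, wholly on the black plate. Once they are all on, press the red lever down until it catches and stays down by itself, so that the yellow rail is up. Leave the red-lidded jar and everything else where it is.

Things in the scene. Friction and masses are not known exactly. Their poses are not given: they have to be found in the camera images.
- jar1: clear jar with a BLUE lid and paper label, round and squat, 70 mm tall; straight body 58 mm across up to 46 mm, then a neck and the 54 mm lid (top 16 mm); 0.2 to 0.4 kg, weight low down; stands on the bench at the start. Origin: centre of its underside; z axis up through the lid. Three to five of the five are present
- jar2: clear jar with a BLUE lid and paper label, round and squat, 70 mm tall; straight body 58 mm across up to 46 mm, then a neck and the 54 mm lid (top 16 mm); 0.2 to 0.4 kg, weight low down; stands on the bench at the start. Origin: centre of its underside; z axis up through the lid. Three to five of the five are present
- jar3: clear jar with a BLUE lid and paper label, round and squat, 70 mm tall; straight body 58 mm across up to 46 mm, then a neck and the 54 mm lid (top 16 mm); 0.2 to 0.4 kg, weight low down; stands on the bench at the start. Origin: centre of its underside; z axis up through the lid. Three to five of the five are present
- jar4: clear jar with a BLUE lid and paper label, round and squat, 70 mm tall; straight body 58 mm across up to 46 mm, then a neck and the 54 mm lid (top 16 mm); 0.2 to 0.4 kg, weight low down; stands on the bench at the start. Origin: centre of its underside; z axis up through the lid. Three to five of the five are present
- jar5: clear jar with a BLUE lid and paper label, round and squat, 70 mm tall; straight body 58 mm across up to 46 mm, then a neck and the 54 mm lid (top 16 mm); 0.2 to 0.4 kg, weight low down; stands on the bench at the start. Origin: centre of its underside; z axis up through the lid. Three to five of the five are present
- beaker: yellow open beaker, standing on the shaker deck at the start, 60 mm across at its rim, tapering to 56 mm at its foot, 85 mm tall, 3 mm wall, about 0.12 kg. Origin: centre of its underside; z up
- shaker: bench shaker, fixed. Origin on the bench under the middle of its deck; x points away from the robot across the deck, y along the deck towards its lever, z up. The deck is a flat black plate, 140 mm deep (x -70 to 70 mm) and 380 mm long (y -190 to 190 mm). A fixed steel lip stands 10 mm above it at the back and both ends; a yellow rail runs along the front
- deck_mid (a point): middle of the deck's upper face, 70 mm above the bench
- rail (a joint): height of the yellow retaining rail above the deck's front edge, m: 0 = flush (lever up), 0.025 = up (lever down). Moved by the lever alone
- lever (a joint): angle of the red-ended lever at the shaker's +y end, rad: 0 fully up (start), 0.55 fully down. Sprung: about 10 N on the red pad starts it, easing further down; let go before about 0.42 it springs back up, past that it snaps down and is held at 0.55. Its hinge is level, along the shaker's y, at shaker x = 35, y = 228, z = 88 mm
- lever_pad (a point): middle of the upper face of the red lever pad (50 mm along the lever, 42 mm wide), 112 mm from the hinge on the robot's side of it; it swings down about 60 mm and a little towards the robot as the lever goes down
- tray: grey shallow square tray on the bench right of the shaker, fixed, 150 x 150 mm outside, walls 4 mm thick and 20 mm high, floor 4 mm above the bench. Origin: centre of its underside
- red_jar: amber jar with a RED lid, same shape and size as the blue-lidded jars, standing among them; not part of the job, leave it where it is. Origin: centre of its underside
- puck: black disc 40 mm across, 22 mm high, right of the work; leave alone
- dish: white shallow dish 90 mm across, 22 mm high, left of the jars, near the lever; leave alone

How it is judged:
On the way, in this order (a step that is already met when the one before it is completed fails the run):
1. the beaker stands in the tray and every blue-lidded jar stands on the deck (x of jar1 in the frame of shaker between -0.05 and 0.05 m and y of jar1 in the frame of shaker between -0.167 and 0.167 m and z of jar1 in the frame of shaker between 0.064 and 0.078 m and angle between each of jar1, jar2, jar3, jar4, jar5, beaker's own z axis and vertical below 0.12 rad and linear speed of each of jar1, jar2, jar3, jar4, jar5, beaker below 0.03 m/s and x of jar2 in the frame of shaker between -0.05 and 0.05 m and y of jar2 in the frame of shaker between -0.167 and 0.167 m and z of jar2 in the frame of shaker between 0.064 and 0.078 m and x of jar3 in the frame of shaker between -0.05 and 0.05 m and y of jar3 in the frame of shaker between -0.167 and 0.167 m and z of jar3 in the frame of shaker between 0.064 and 0.078 m and x of jar4 in the frame of shaker between -0.05 and 0.05 m and y of jar4 in the frame of shaker between -0.167 and 0.167 m and z of jar4 in the frame of shaker between 0.064 and 0.078 m and x of jar5 in the frame of shaker between -0.05 and 0.05 m and y of jar5 in the frame of shaker between -0.167 and 0.167 m and z of jar5 in the frame of shaker between 0.064 and 0.078 m and x of beaker in the frame of tray between -0.055 and 0.055 m and y of beaker in the frame of tray between -0.055 and 0.055 m and height (world z) of beaker below 0.015 m), for 0.2 s.
2. after that, the lever is down on its catch (value of joint lever above 0.5 rad and velocity of joint lever below 0.1 rad/s), for 0.3 s.
At the end, for the whole second after the job is handed in: All jars present upright (0.12 rad) and still on the deck, middles within 50 mm of its long centre line and 167 mm of its middle lengthwise; beaker upright on the tray floor, within 55 mm of the tray's middle along each tray axis; lever caught down (over 0.5 rad) (all of step 1 and all of step 2); the robot touches nothing.
It fails at once if the red-lidded jar or any other bystander is moved over 30 mm (distance of any of red_jar, puck, dish from where it was at the start of the episode above 0.03 m).
Of jar1, jar2, jar3, jar4, jar5 only 3 to 5 are there at a start; the rules pass over those that are not, and their reading is None.
At some moment in a run one of jar1, jar2, jar3, jar4, jar5 may be knocked a few centimetres aside while the robot is not near it.
It also fails if it takes over 210 s, if anything falls off the work surface, if the arm or the gripper's body presses on something with over 40 N, if the wrist force passes 120 N, or if a joint passes its speed limit or range.

## Working session

There is one attempt and no reset: what is moved stays moved. The work goes in short steps, Python scripts to look and compute and a shell command to move; the robot and the scene stay as the last step left them, time stands still between calls to the robot, and variables do not carry over. Pictures are saved under pics/ and viewed, and the job is handed in when it is done.

```bash
mkdir -p pics; ls
python3 - <<'E'
from plant import manip
import cv2
print(manip.state()); print(manip.grasp_offset)
for n in("side","top"):
    cv2.imwrite(f"pics/{n}0.png",manip.grab_frame(n)); print(n,manip.camera_model(n))
E
```

```text
pics
{'time': 0.0, 'joint_pos': array([-1.44698046e+00,  5.33985700e-02,  1.61430434e+00,  2.46362087e-05,
        1.47597988e+00, -1.19010732e-01]), 'joint_vel': array([ 0.00031254,  0.00165943,  0.00096161,  0.00178746,  0.0009547 ,
       -0.00023454]), 'joint_efforts': array([-1.03990922e-03, -3.93674505e+01, -3.70182145e+01, -2.02538636e-04,
        7.09277650e-03, -3.93744642e-06]), 'tool_pos': array([ 0.15019638, -0.60598533,  0.20243103]), 'tool_rot': array([ 0.08564742, -0.08563363,  0.7026401 , -0.70116211]), 'contact_force': array([-0.61936424,  0.40895639, -0.33883542]), 'ft_torque': array([-0.01952827, -0.02942687, -0.04873976]), 'gripper_width': 1.0015775271302285}
-0.0187
side {'fx': 449.3829041810201, 'fy': 449.3829041810201, 'cx': 278.39682417426314, 'cy': 210.06985154021623, 'k1': -0.030851403015816018, 'rvec': array([ 2.08737895, -0.1878588 ,  0.1365591 ]), 'tvec': array([-0.5615775 ,  0.11249986,  1.05322471])}
top {'fx': 543.2761094652325, 'fy': 543.2761094652325, 'cx': 276.1990369458321, 'cy': 209.27481856095275, 'k1': -0.03702892588250159, 'rvec': array([ 2.14406052, -2.12342768,  0.18433153]), 'tvec': array([-0.06827324,  0.5541346 ,  1.63661233])}
```

View pics/side0.png

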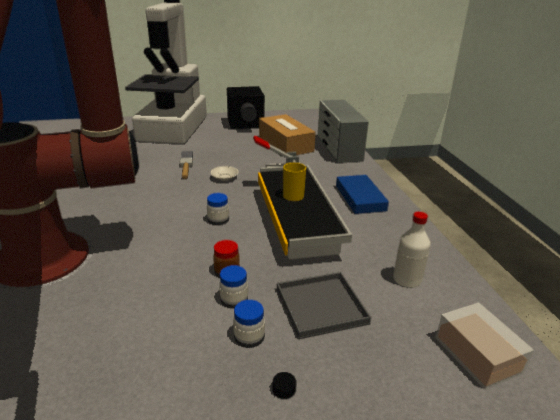

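View pics/top0.png

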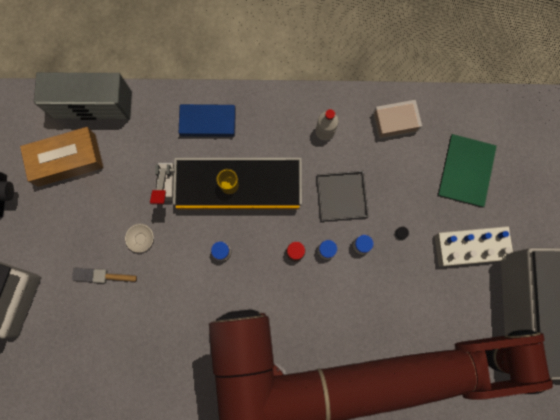

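Both views show three blue-lidded jars at top (220,252), (328,250) and (363,244), with the red lid at (296,251). The beaker is at (228,181), the tray at (342,196), and the red pad at (158,197) at the deck's left end.

```bash
cat > h.py <<'E'
from plant import manip
import cv2, numpy as np
def cam(n):
    c=manip.camera_model(n)
    K=np.array([[c['fx'],0,c['cx']],[0,c['fy'],c['cy']],[0,0,1]]);D=np.array([c['k1'],0,0,0,0.])
    R=cv2.Rodrigues(c['rvec'])[0];return K,D,R,c['tvec'],c['rvec']
def plane(n,pts,z):
    K,D,R,t,_=cam(n)
    p=cv2.undistortPoints(np.array(pts,float).reshape(-1,1,2),K,D).reshape(-1,2)
    d=np.c_[p,np.ones(len(p))]@R; C=-R.T@t
    return C+d*((z-C[2])/d[:,2])[:,None]
def proj(n,P):
    K,D,R,t,r=cam(n); return cv2.projectPoints(np.array(P,float).reshape(-1,1,3),r,t,K,D)[0].reshape(-1,2)
def mask(img,col):
    h=cv2.cvtColor(img,cv2.COLOR_BGR2HSV);H,S,V=cv2.split(h)
    r={'blue':(H>105)&(H<128)&(S>180)&(V>60),'red':((H<6)|(H>174))&(S>190)&(V>90),'yellow':(H>18)&(H<32)&(S>150)&(V>60)}[col]
    return r.astype(np.uint8)*255
def blobs(img,col,amin=20):
    m=mask(img,col);cs,_=cv2.findContours(m,cv2.RETR_EXTERNAL,cv2.CHAIN_APPROX_NONE)
    return [c for c in cs if cv2.contourArea(c)>=amin]
def lids(img,n,col='blue'):
    out=[]
    for c in blobs(img,col,60):
        w=plane(n,c.reshape(-1,2),0.07)
        (cx,cy),r=cv2.minEnclosingCircle(w[:,:2].astype(np.float32))
        (u,v),_=cv2.minEnclosingCircle(c); out.append((round(u),round(v),round(cx,4),round(cy,4),round(r,4)))
    return out
E
python3 - <<'E'
from h import *
for n in("top","side"):
    im=cv2.imread(f"pics/{n}0.png")
    for col in('blue','red','yellow'):
        print(n,col,[(cv2.boundingRect(c),int(cv2.contourArea(c))) for c in blobs(im,col)])
    print(lids(im,n)); print(lids(im,n,'red'))
im=cv2.imread("pics/top0.png")
cv2.imwrite("pics/topz.png",cv2.resize(im[140:280,130:420],None,fx=2.7,fy=2.7,interpolation=cv2.INTER_CUBIC))
E
```

```text
top blue [((212, 243, 16, 15), 169), ((320, 241, 16, 16), 164), ((357, 236, 15, 16), 165)]
top red [((287, 243, 17, 16), 195), ((151, 191, 14, 12), 134), ((326, 110, 8, 9), 43)]
top yellow [((175, 205, 125, 4), 324), ((216, 169, 22, 22), 343)]
[(220, 250, 0.4243, 0.107, 0.0235), (328, 248, 0.4323, -0.2198, 0.0236), (364, 243, 0.4489, -0.3289, 0.0236)]
[(295, 251, 0.4251, -0.1217, 0.0256), (158, 196, 0.5871, 0.3022, 0.026)]
side blue [((234, 300, 29, 25), 519), ((220, 266, 26, 21), 388), ((208, 193, 19, 13), 170), ((338, 176, 50, 30), 830)]
side red [((214, 240, 24, 17), 253), ((414, 212, 13, 11), 67), ((254, 136, 16, 12), 68)]
side yellow [((258, 172, 30, 84), 468), ((283, 162, 24, 39), 739)]
[(248, 311, 0.4493, -0.3375, 0.032), (233, 275, 0.4329, -0.2289, 0.0328), (217, 199, 0.4271, 0.0964, 0.034), (362, 190, 0.821, 0.0916, 0.0926)]
[(226, 248, 0.4314, -0.1312, 0.033), (420, 217, 0.9194, -0.0734, 0.0253), (262, 142, 0.6052, 0.4871, 0.0571)]
```

View pics/topz.png

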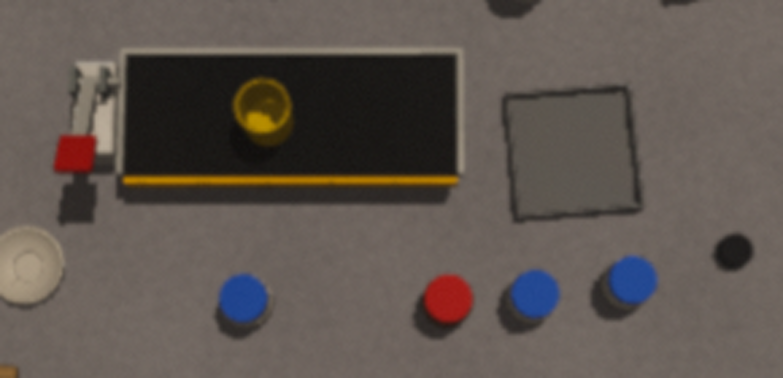

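Run:
```python
from h import *
f=lambda p:(np.array(p,float)/2.7+[130,140]-0.3)
print("top view of deck (z.07)");d=plane('top',f([(126,55),(457,55),(457,176),(126,177)]),.07);print(d.round(4),d.mean(0).round(4),np.linalg.norm(np.diff(d,axis=0),axis=1))
t=plane('top',f([(504,97),(628,88),(640,211),(514,219)]),.02);print(t.round(4),t.mean(0).round(4),np.linalg.norm(np.diff(t,axis=0),axis=1))
print("rim",plane('top',f([(262,107),(233,107),(292,107),(262,78)]),.155).round(4))
print("pad",plane('top',f([(76,153),(57,137),(97,137),(95,173),(55,172)]),.137).round(4))
im=cv2.imread("pics/side0.png")
cv2.imwrite("pics/sidez.png",cv2.resize(im[120:360,180:380],None,fx=2.5,fy=2.5,interpolation=cv2.INTER_CUBIC))
```

```text
top view of deck (z.07)
[[ 0.703   0.2489  0.07  ]
 [ 0.7067 -0.1321  0.07  ]
 [ 0.5652 -0.1324  0.07  ]
 [ 0.5603  0.243   0.07  ]] [0.6338 0.0568 0.07  ] [0.38104109 0.14147958 0.37548866]
[[ 0.6695 -0.1899  0.02  ]
 [ 0.682  -0.3367  0.02  ]
 [ 0.5349 -0.3481  0.02  ]
 [ 0.5241 -0.2011  0.02  ]] [ 0.6026 -0.269   0.02  ] [0.14733399 0.14752069 0.1474413 ]
rim [[0.6238 0.0828 0.155 ]
 [0.6235 0.1143 0.155 ]
 [0.6241 0.0503 0.155 ]
 [0.6561 0.0837 0.155 ]]
pad [[0.5745 0.2864 0.137 ]
 [0.5921 0.3081 0.137 ]
 [0.5925 0.2642 0.137 ]
 [0.5525 0.2646 0.137 ]
 [0.5532 0.3083 0.137 ]]
```

View pics/sidez.png

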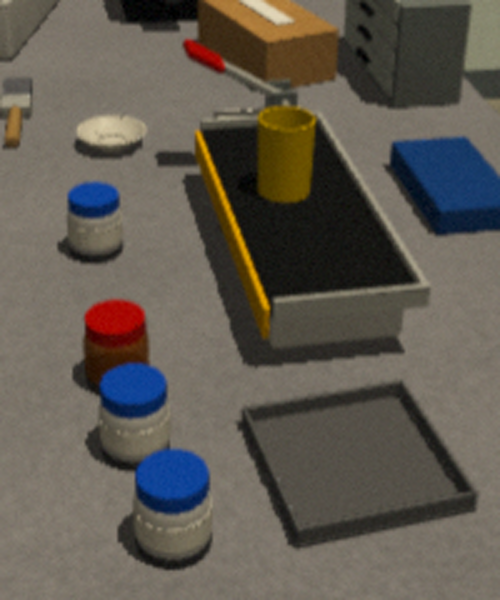

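```bash
cat >> h.py <<'E'
from scipy.spatial.transform import Rotation as Ro
def st():
    s=manip.state();R=Ro.from_quat(s['tool_rot'],scalar_first=True).as_matrix()
    return s,R
def to(x,y,z,yaw=None):
    """print state & needed shift in units; yaw: wanted jaw axis angle deg"""
    s,R=st();p=s['tool_pos']
    print('t',round(s['time'],2),'tcp',p.round(4),'w',round(s['gripper_width'],3),'F',s['contact_force'].round(1))
    jy=np.degrees(np.arctan2(R[1,2],R[0,2]));print('fingers',R[:,1].round(3),'jawaxis deg',round(jy,2),'j',s['joint_pos'].round(2))
    # correction to down + jaw angle
    yaw=jy if yaw is None else yaw
    a=min((yaw,yaw+180,yaw-180),key=lambda q:abs((q-jy+180)%360-180))
    zc=np.array([np.cos(np.radians(a)),np.sin(np.radians(a)),0]);yc=np.array([0,0,-1.]);T=np.c_[np.cross(yc,zc),yc,zc]
    print('turn units',(np.degrees(Ro.from_matrix(T@R.T).as_rotvec())/6).round(2))
    print('shift units',((np.array([x,y,z])-p)/.05).round(2))
E
python3 -c "
from h import *
to(0.624,0.083,0.25,0)"
```

```text
t 0.1 tcp [ 0.1502 -0.6061  0.2026] w 0.997 F [-0.7  0.3  0.1]
fingers [-0.     0.002 -1.   ] jawaxis deg -76.09 j [-1.45  0.05  1.61  0.    1.48 -0.12]
turn units [-1.000e-02 -1.000e-02  1.268e+01]
shift units [ 9.48 13.78  0.95]
```

```bash
python3 -m jog '{"offset":[[0.47,0.69,0.1],[0.47,0.69,0.1],[0.47,0.69,0.1],[0.47,0.69,0.1],[0.47,0.69,0.1],[0.47,0.69,0.1],[0.47,0.69,0.1],[0.47,0.69,0.1],[0.47,0.69,0.1],[0.47,0.69,0.1]],"angular":[[0,0,0.64],[0,0,0.64],[0,0,0.64],[0,0,0.64],[0,0,0.64],[0,0,0.64],[0,0,0.64],[0,0,0.64],[0,0,0.64],[0,0,0.64]],"jaw":[85,85,85,85,85,85,85,85,85,85]}'
python3 -m jog '{"offset":[[0.47,0.69,0],[0.47,0.69,0],[0.47,0.69,0],[0.47,0.69,0],[0.47,0.69,0],[0.47,0.69,0],[0.47,0.69,0],[0.47,0.69,0],[0.47,0.69,0],[0,0,0]],"angular":[[0,0,0.64],[0,0,0.64],[0,0,0.64],[0,0,0.64],[0,0,0.64],[0,0,0.64],[0,0,0.64],[0,0,0.64],[0,0,0.64],[0,0,0.5]],"jaw":[85,85,85,85,85,85,85,85,85,85]}'
python3 -c "
from h import *
to(0.624,0.083,0.106,0)
for n in ('top','side'): cv2.imwrite(f'pics/{n}1.png',manip.grab_frame(n))
im=cv2.imread('pics/top1.png'); print(lids(im,'top'))"
```

```text
time: 1.1
tool_pos: [0.3857, -0.2599, 0.2535]
tool_rot: [0.312, -0.312, 0.634, -0.634]
contact_force: [0.6, -0.1, -0.4]
gripper_width: 0.993
time: 2.1
tool_pos: [0.5978, 0.0526, 0.2523]
tool_rot: [-0.501, 0.501, -0.5, 0.498]
contact_force: [-1.0, -0.7, 0.1]
gripper_width: 0.996
t 2.1 tcp [0.5978 0.0526 0.2523] w 0.996 F [-1.  -0.7  0.1]
fingers [-0.002  0.001 -1.   ] jawaxis deg 0.28 j [-0.04 -0.03  1.61  0.    1.56 -0.04]
turn units [-0.01 -0.01 -0.05]
shift units [ 0.52  0.61 -2.93]
[(328, 248, 0.4325, -0.2194, 0.0237), (364, 243, 0.4489, -0.329, 0.0236)]
```

View pics/side1.png

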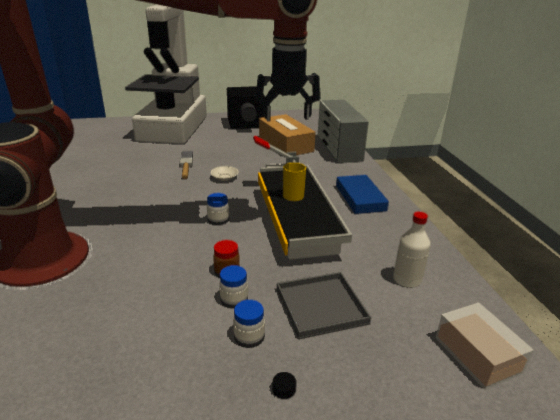

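The side view shows the open gripper above and slightly short of the beaker, which is at (294,182). The jars have not moved. I'll check the beaker fix in both views before descending.

```bash
python3 -c "
from h import *
print(proj('side',[[.624,.083,.07],[.624,.083,.155],[.624,.083,.1125],[.6325,.0775,.137+0]]))
im=cv2.imread('pics/side1.png')
for c in blobs(im,'yellow'): print(cv2.boundingRect(c))
"
python3 -m jog '{"offset":[[0.5,0.6,-0.3],[0.02,0.01,-0.6],[0,0,-0.7],[0,0,-0.7],[0,0,-0.4],[0,0,-0.23],[0,0,0]],"angular":[[0,0,0],[0,0,0],[0,0,0],[0,0,0],[0,0,0],[0,0,0],[0,0,0]],"jaw":[85,85,85,85,85,85,85]}'
python3 -c "
from h import *
to(0.624,0.083,0.106,0)
for n in ('top','side'): cv2.imwrite(f'pics/{n}2.png',manip.grab_frame(n))"
```

```text
[[292.12152411 195.98083936]
 [293.28451214 166.8255084 ]
 [292.6930831  181.66298198]
 [296.70429592 173.86757994]]
(258, 172, 30, 84)
(283, 162, 24, 39)
time: 2.9
tool_pos: [0.6212, 0.0787, 0.1052]
tool_rot: [0.498, -0.5, 0.502, -0.5]
contact_force: [0.2, 0.3, 0.7]
gripper_width: 0.997
t 2.9 tcp [0.6212 0.0787 0.1052] w 0.997 F [0.2 0.3 0.7]
fingers [-0.004 -0.    -1.   ] jawaxis deg -0.22 j [ 0.01  0.14  1.69 -0.    1.32  0.01]
turn units [ 0.   -0.04  0.04]
shift units [0.06 0.09 0.02]
```

View pics/side2.png

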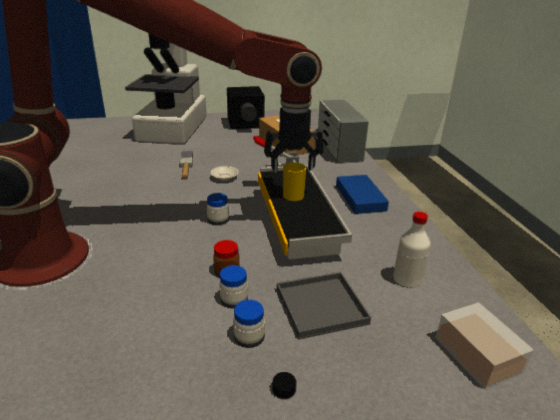

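```bash
python3 -c "
from h import *
P=[[.6212-.045,.0787,.105],[.6212+.045,.0787,.105]]
print(proj('side',P),proj('top',P))
a=cv2.imread('pics/side2.png')[90:230,230:360];b=cv2.imread('pics/top2.png')[120:260,150:280]
cv2.imwrite('pics/z2.png',cv2.resize(np.hstack([a,b]),None,fx=3,fy=3,interpolation=cv2.INTER_CUBIC))"
```

```text
[[275.00357807 186.20397752]
 [308.5741561  183.87114096]] [[229.15839488 198.52650158]
 [229.88070307 169.35957556]]
```

View pics/z2.png

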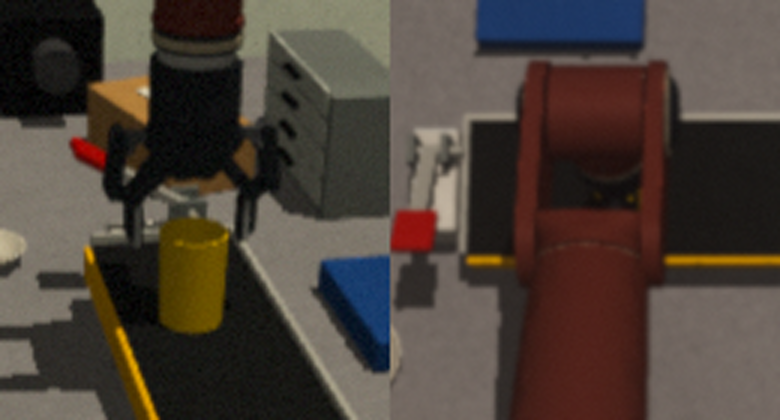

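```bash
python3 -c "
from h import *
a=cv2.imread('pics/side2.png')[130:230,245:345]
a=(255*np.power(cv2.resize(a,None,fx=6,fy=6,interpolation=cv2.INTER_CUBIC)/255.,.4)).astype(np.uint8)
cv2.imwrite('pics/z2b.png',a)"
```

```text
(no output)
```

View pics/z2b.png

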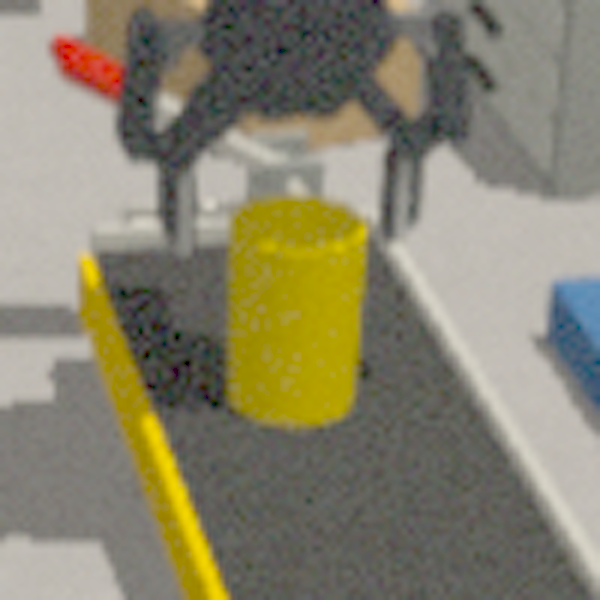

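```bash
python3 -c "
from h import *
for p in ([.5978,.0526,.2523],[.6212,.0787,.1052]):
  for dz in (0,.013,.03,.0727):
    P=[[p[0]-.0427,p[1],p[2]+dz],[p[0]+.0427,p[1],p[2]+dz]]
    print(dz,proj('side',P).round(0).tolist(),proj('top',P).round(0).tolist())
a=cv2.imread('pics/side1.png')[60:220,230:350];b=cv2.imread('pics/top1.png')[120:280,150:280]
a=np.hstack([a,b]);a=(255*np.power(cv2.resize(a,None,fx=3.2,fy=3.2,interpolation=cv2.INTER_CUBIC)/255.,.4)).astype(np.uint8)
cv2.imwrite('pics/z1b.png',a)"
```

```text
0 [[269.0, 136.0], [304.0, 135.0]] [[234.0, 196.0], [235.0, 166.0]]
0.013 [[269.0, 131.0], [304.0, 130.0]] [[234.0, 195.0], [234.0, 164.0]]
0.03 [[269.0, 124.0], [305.0, 123.0]] [[233.0, 194.0], [234.0, 163.0]]
0.0727 [[270.0, 107.0], [306.0, 105.0]] [[232.0, 191.0], [233.0, 159.0]]
0 [[276.0, 186.0], [308.0, 184.0]] [[229.0, 198.0], [230.0, 170.0]]
0.013 [[276.0, 182.0], [308.0, 179.0]] [[229.0, 197.0], [230.0, 169.0]]
0.03 [[276.0, 176.0], [308.0, 174.0]] [[228.0, 196.0], [229.0, 168.0]]
0.0727 [[276.0, 160.0], [309.0, 158.0]] [[227.0, 193.0], [228.0, 164.0]]
```

View pics/z1b.png

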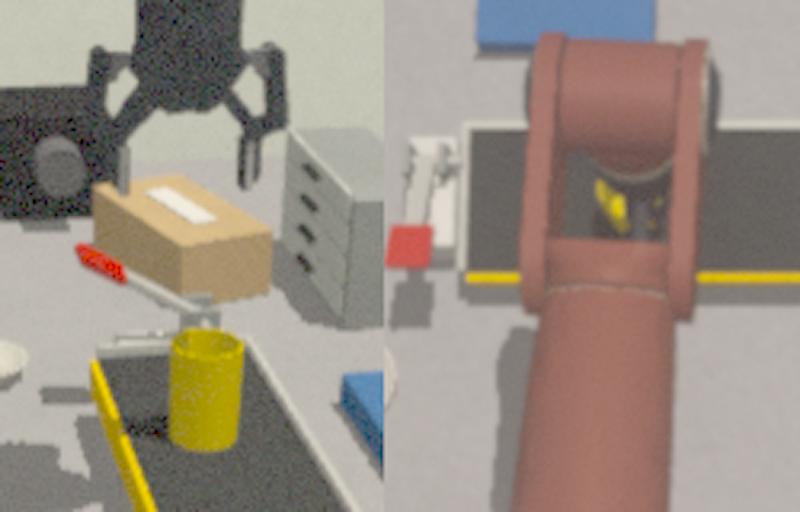

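Both fingertips draw about 11 px higher in the side view than the reported TCP predicts, roughly 25–30 mm. I'll back up and check with the jaws shut, since that is the exact TCP definition.

```bash
python3 -m jog '{"offset":[[0,0,0.6],[0,0,0.8],[0,0,0.8],[0,0,0.3],[0,-0.5,0],[0,-0.8,0],[0,-0.8,0],[0,-0.4,0],[0,0,0],[0,0,0],[0,0,0],[0,0,0]],"angular":[[0,0,0],[0,0,0],[0,0,0],[0,0,0],[0,0,0],[0,0,0],[0,0,0],[0,0,0],[0,0,0],[0,0,0],[0,0,0],[0,0,0]],"jaw":[85,85,85,85,0,0,0,0,0,0,0,0]}'
python3 -c "
from h import *
s,R=st();p=s['tool_pos'];print(p)
for dz in (0,.02,.04): print(proj('side',[p+[0,0,dz]]).round(1))
im=manip.grab_frame('side');cv2.imwrite('pics/side3.png',im)
u,v=proj('side',[p])[0].astype(int)
a=im[v-90:v+40,u-65:u+65]
a=(255*np.power(cv2.resize(a,None,fx=4,fy=4,interpolation=cv2.INTER_CUBIC)/255.,.4)).astype(np.uint8)
cv2.circle(a,(260,360),3,(0,0,255),-1)
cv2.imwrite('pics/z3.png',a)"
```

```text
time: 4.2
tool_pos: [0.6228, -0.0446, 0.2324]
tool_rot: [-0.5, 0.5, -0.5, 0.5]
contact_force: [0.7, 0.8, -0.7]
gripper_width: 0.001
[ 0.62284012 -0.04455087  0.23235854]
[[306.4 158.7]]
[[306.9 150.4]]
[[307.4 142. ]]
```

View pics/z3.png

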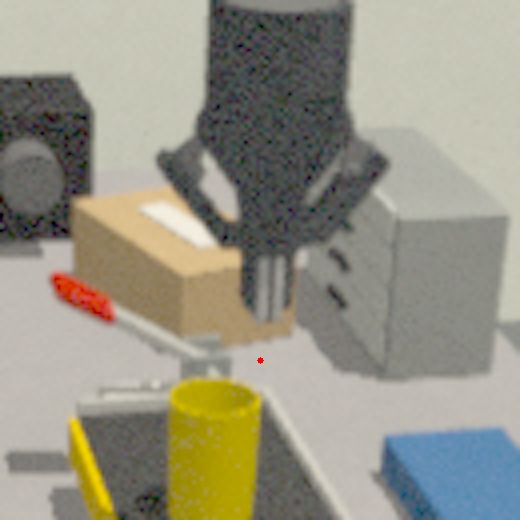

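```bash
python3 -c "
from h import *
for z in (.225,.232,.24,.25,.26): print(plane('side',[(308,149)],z).round(4))
im=manip.grab_frame('top');cv2.imwrite('pics/top3.png',im)
s,R=st();p=s['tool_pos'];u,v=proj('top',[p])[0].astype(int);print(u,v)
a=im[v-70:v+70,u-90:u+90]
a=(255*np.power(cv2.resize(a,None,fx=4,fy=4,interpolation=cv2.INTER_CUBIC)/255.,.4)).astype(np.uint8)
cv2.circle(a,(360,280),3,(0,0,255),-1)
cv2.imwrite('pics/z3t.png',a)"
```

```text
[[0.6454 0.0283 0.225 ]]
[[0.6407 0.0116 0.232 ]]
[[ 0.6355 -0.0074  0.24  ]]
[[ 0.6289 -0.0312  0.25  ]]
[[ 0.6223 -0.055   0.26  ]]
270 173
```

View pics/z3t.png

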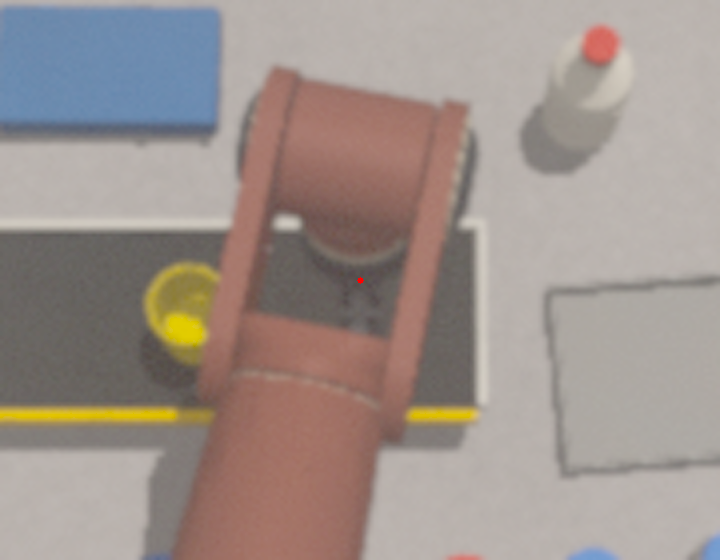

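```bash
python3 -m jog '{"offset":[[0,0,-0.4],[0,0,-0.6],[0,0,-0.7],[0,0,-0.7],[0,0,-0.4],[0,0,-0.2],[0,0,0],[0,0,0]],"angular":[[0,0,0],[0,0,0],[0,0,0],[0,0,0],[0,0,0],[0,0,0],[0,0,0],[0,0,0]],"jaw":[0,0,0,0,0,0,0,0]}'
python3 -c "
from h import *
s,R=st();p=s['tool_pos'];print(p)
im=manip.grab_frame('side')
u,v=proj('side',[p])[0].astype(int);print(u,v)
a=im[v-90:v+40,u-65:u+65]
a=(255*np.power(cv2.resize(a,None,fx=4,fy=4,interpolation=cv2.INTER_CUBIC)/255.,.4)).astype(np.uint8)
cv2.circle(a,(260,360),3,(0,0,255),-1)
cv2.imwrite('pics/z4.png',a)"
```

```text
time: 5.1
tool_pos: [0.6237, -0.0456, 0.0836]
tool_rot: [-0.5, 0.499, -0.5, 0.501]
contact_force: [0.6, -1.0, 1.3]
gripper_width: -0.001
[ 0.62371976 -0.04559459  0.08360409]
303 215
```

View pics/z4.png

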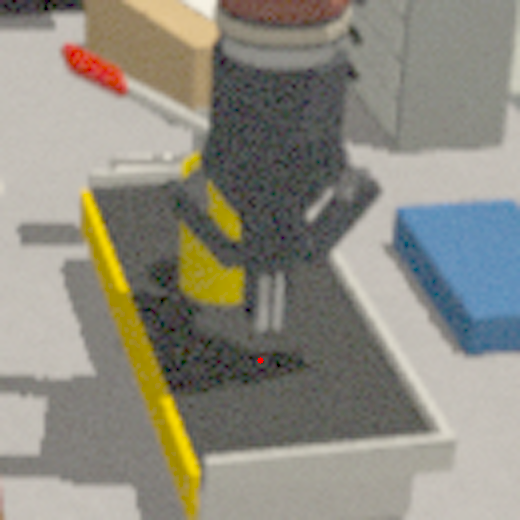

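```bash
python3 -m jog '{"offset":[[0,0,-0.05],[0,0,-0.05],[0,0,-0.05],[0,0,0]],"angular":[[0,0,0],[0,0,0],[0,0,0],[0,0,0]],"jaw":[0,0,0,0]}'
python3 -m jog '{"offset":[[0,0,-0.05],[0,0,0]],"angular":[[0,0,0],[0,0,0]],"jaw":[0,0]}'
```

```text
time: 5.55
tool_pos: [0.6225, -0.0456, 0.0743]
tool_rot: [0.499, -0.5, 0.501, -0.5]
contact_force: [0.1, -0.0, -0.5]
gripper_width: 0.002
time: 5.75
tool_pos: [0.6224, -0.0456, 0.0717]
tool_rot: [0.499, -0.5, 0.501, -0.5]
contact_force: [-0.1, -0.2, -0.1]
gripper_width: -0.002
```

```bash
python3 -m jog '{"offset":[[0,0,-0.05],[0,0,0]],"angular":[[0,0,0],[0,0,0]],"jaw":[0,0]}'
python3 -m jog '{"offset":[[0,0,-0.04],[0,0,0]],"angular":[[0,0,0],[0,0,0]],"jaw":[0,0]}'
```

```text
time: 5.95
tool_pos: [0.6225, -0.0456, 0.0693]
tool_rot: [0.499, -0.5, 0.501, -0.5]
contact_force: [0.4, -0.1, -0.6]
gripper_width: 0.003
time: 6.15
tool_pos: [0.6225, -0.0456, 0.0673]
tool_rot: [0.499, -0.5, 0.501, -0.5]
contact_force: [-0.3, 0.1, -0.9]
gripper_width: 0.002
```

```bash
for i in 1; do python3 -m jog '{"offset":[[0,0,-0.05],[0,0,0]],"angular":[[0,0,0],[0,0,0]],"jaw":[0,0]}' | sed -n '2p;4p'; done
python3 -m jog '{"offset":[[0,0,-0.05],[0,0,0]],"angular":[[0,0,0],[0,0,0]],"jaw":[0,0]}' | sed -n '2p;4p'
```

```text
tool_pos: [0.6225, -0.0456, 0.0648]
contact_force: [0.3, -0.3, 1.2]
tool_pos: [0.6225, -0.0456, 0.0623]
contact_force: [-0.9, 0.1, 0.5]
```

```bash
python3 -c "
from h import *
s,R=st();p=s['tool_pos'];print(p)
im=manip.grab_frame('side')
u,v=proj('side',[p])[0].astype(int);print(u,v)
a=im[v-90:v+40,u-65:u+65]
a=(255*np.power(cv2.resize(a,None,fx=4,fy=4,interpolation=cv2.INTER_CUBIC)/255.,.4)).astype(np.uint8)
cv2.circle(a,(260,360),3,(0,0,255),-1)
cv2.imwrite('pics/z5.png',a)"
```

```text
[ 0.62248217 -0.04558059  0.06225966]
302 223
```

View pics/z5.png

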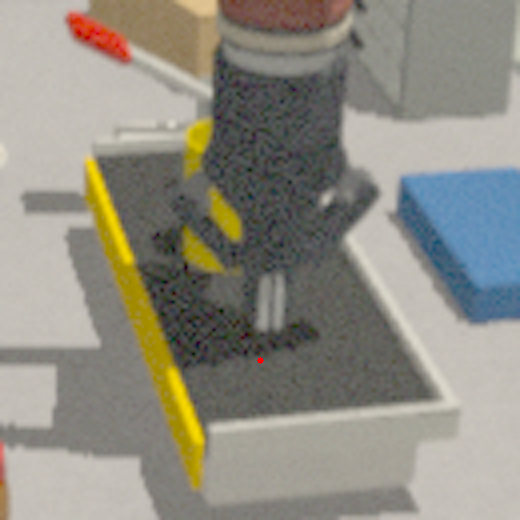

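```bash
python3 -m jog '{"offset":[[0,0,-0.05],[0,0,0]],"angular":[[0,0,0],[0,0,0]],"jaw":[0,0]}' | sed -n '2p;4p'
python3 -m jog '{"offset":[[0,0,-0.05],[0,0,0]],"angular":[[0,0,0],[0,0,0]],"jaw":[0,0]}' | sed -n '2p;4p'
```

```text
tool_pos: [0.6225, -0.0456, 0.0598]
contact_force: [-0.3, -0.2, 0.6]
tool_pos: [0.6225, -0.0456, 0.0572]
contact_force: [0.6, 0.2, 1.1]
```

```bash
python3 -m jog '{"offset":[[0,0,-0.03],[0,0,0]],"angular":[[0,0,0],[0,0,0]],"jaw":[0,0]}' | sed -n '2p;4p'
```

```text
tool_pos: [0.6226, -0.0457, 0.056]
contact_force: [0.5, 0.5, 0.6]
```

```bash
python3 -m jog '{"offset":[[0,0,-0.03],[0,0,0]],"angular":[[0,0,0],[0,0,0]],"jaw":[0,0]}' | sed -n '2p;4p'
```

```text
tool_pos: [0.6226, -0.0456, 0.0545]
contact_force: [-0.1, -0.1, -0.0]
```

```bash
python3 -m jog '{"offset":[[0,0,-0.03],[0,0,0]],"angular":[[0,0,0],[0,0,0]],"jaw":[0,0]}' | sed -n '2p;4p'
```

```text
tool_pos: [0.6226, -0.0456, 0.0529]
contact_force: [-0.4, -0.6, 0.2]
```

```bash
python3 -m jog '{"offset":[[0,0,-0.03],[0,0,0]],"angular":[[0,0,0],[0,0,0]],"jaw":[0,0]}' | sed -n '2p;4p'
```

```text
tool_pos: [0.6226, -0.0456, 0.0514]
contact_force: [-0.8, -0.2, -0.2]
```

```bash
python3 -m jog '{"offset":[[0,0,-0.03],[0,0,0]],"angular":[[0,0,0],[0,0,0]],"jaw":[0,0]}' | sed -n '2p;4p'
```

```text
tool_pos: [0.6226, -0.0456, 0.0499]
contact_force: [-0.2, -0.2, -0.3]
```

```bash
python3 -m jog '{"offset":[[0,0,-0.03],[0,0,0]],"angular":[[0,0,0],[0,0,0]],"jaw":[0,0]}' | sed -n '2p;4p'
```

```text
tool_pos: [0.6226, -0.0456, 0.0484]
contact_force: [0.5, -0.1, 0.1]
```

```bash
python3 -m jog '{"offset":[[0,0,-0.03],[0,0,0]],"angular":[[0,0,0],[0,0,0]],"jaw":[0,0]}' | sed -n '2p;4p'
```

```text
tool_pos: [0.6226, -0.0456, 0.0469]
contact_force: [0.4, -0.6, -0.3]
```

```bash
python3 -m jog '{"offset":[[0,0,-0.03],[0,0,0]],"angular":[[0,0,0],[0,0,0]],"jaw":[0,0]}' | sed -n '2p;4p'
```

```text
tool_pos: [0.6226, -0.0456, 0.0454]
contact_force: [0.1, 0.3, 0.1]
```

```bash
python3 -c "
from h import *
s,R=st();p=s['tool_pos'];print(p)
im=manip.grab_frame('side')
u,v=proj('side',[p])[0].astype(int);print(u,v)
a=im[v-90:v+40,u-65:u+65]
a=(255*np.power(cv2.resize(a,None,fx=4,fy=4,interpolation=cv2.INTER_CUBIC)/255.,.4)).astype(np.uint8)
cv2.circle(a,(260,360),3,(0,0,255),-1)
cv2.imwrite('pics/z6.png',a)"
```

```text
[ 0.62259705 -0.04563053  0.04543961]
302 229
```

View pics/z6.png

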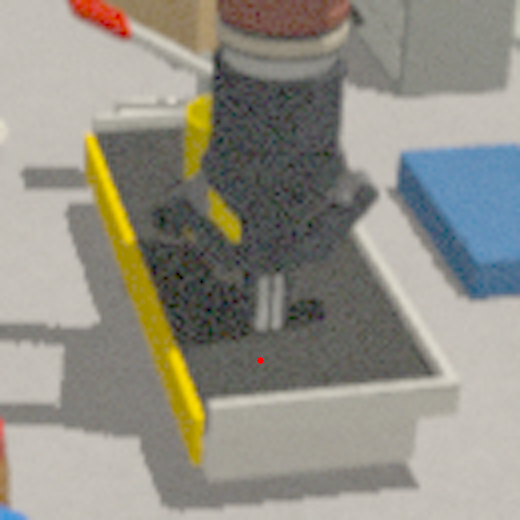

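```bash
python3 -m jog '{"offset":[[0,0,-0.03],[0,0,0]],"angular":[[0,0,0],[0,0,0]],"jaw":[0,0]}' | sed -n '2p;4p'
```

```text
tool_pos: [0.6226, -0.0456, 0.044]
contact_force: [-0.2, -0.0, 1.2]
```

```bash
python3 -m jog '{"offset":[[0,0,-0.03],[0,0,0]],"angular":[[0,0,0],[0,0,0]],"jaw":[0,0]}' | sed -n '2p;4p'
```

```text
tool_pos: [0.6228, -0.0456, 0.0426]
contact_force: [-0.1, 0.8, 0.2]
```

```bash
python3 -m jog '{"offset":[[0,0,-0.03],[0,0,0]],"angular":[[0,0,0],[0,0,0]],"jaw":[0,0]}' | sed -n '2p;4p'
```

```text
tool_pos: [0.6229, -0.0457, 0.0425]
contact_force: [-3.0, 0.2, 6.2]
```

```bash
python3 -m jog '{"offset":[[0,0,-0.03],[0,0,0]],"angular":[[0,0,0],[0,0,0]],"jaw":[0,0]}' | sed -n '2p;4p'
```

```text
tool_pos: [0.6229, -0.0457, 0.0424]
contact_force: [-6.8, 1.1, 12.7]
```

```bash
python3 -m jog '{"offset":[[0,0,-0.03],[0,0,0]],"angular":[[0,0,0],[0,0,0]],"jaw":[0,0]}' | sed -n '2p;4p'
```

```text
tool_pos: [0.6229, -0.0457, 0.0424]
contact_force: [-11.6, 1.4, 19.1]
```

The fingertips met the 70 mm deck at a reported z of 0.0425, so the reported height is about 27 mm too low here. I'll back off and find out whether that is a constant offset or a joint-like tilt.

```bash
python3 -m jog '{"offset":[[0,0,0.3],[0,0,0.6],[0,0,0.6],[0,0,0.5],[0,0,0],[0,0,0]],"angular":[[0,0,0],[0,0,0],[0,0,0],[0,0,0],[0,0,0],[0,0,0]],"jaw":[0,0,0,0,0,0]}'
python3 -c "
from h import *
s,R=st();p=s['tool_pos'];print(p,s['joint_pos'].round(4))
im=manip.grab_frame('side')
cv2.imwrite('pics/side7.png',im)
u,v=proj('side',[p])[0].astype(int);print(u,v)
a=im[v-110:v+20,u-65:u+65]
a=(255*np.power(cv2.resize(a,None,fx=4.5,fy=4.5,interpolation=cv2.INTER_CUBIC)/255.,.4)).astype(np.uint8)
for dx in (-.0375,0,.0375):
  for q in proj('side',[p+[dx,0,.0275+k*.02] for k in range(12)]):
    cv2.circle(a,tuple(((q-[u-65,v-110])*4.5).astype(int).tolist()),3,(0,0,255),-1)
cv2.imwrite('pics/z7.png',a)"
```

```text
time: 10.25
tool_pos: [0.6231, -0.0457, 0.1387]
tool_rot: [-0.5, 0.499, -0.5, 0.501]
contact_force: [-0.5, 0.0, -0.5]
gripper_width: -0.002
[ 0.62309089 -0.04572539  0.13866707] [-0.1923  0.0982  1.6754  0.      1.3667 -0.19  ]
304 195
```

View pics/z7.png

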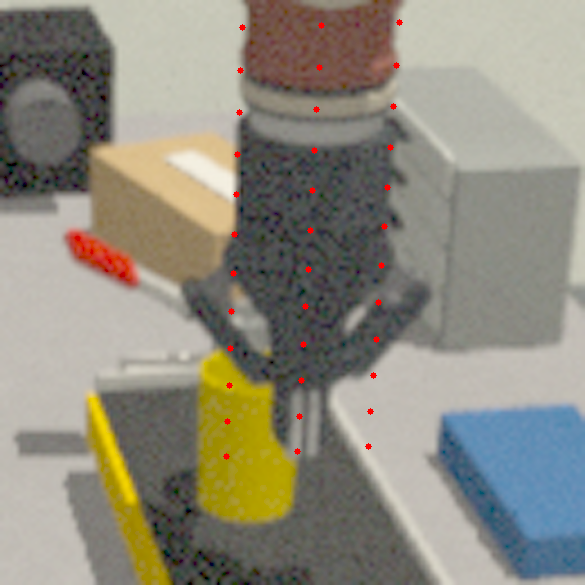

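Overlaying the vertical through the tip shows the fingers leaning about 0.03–0.04 rad outward. With the 27 mm height error this fits a shoulder-like pitch offset of about 0.044 rad. I'll model that, with the deck contact as anchor, and correct for it.

```bash
cat >> h.py <<'E'
DL,HS=0.044,0.28
def tru(p):
    r=np.hypot(p[0],p[1]);u=p[:2]/r;c,s=np.cos(DL),np.sin(DL);d=p[2]-HS
    return np.array([*(u*(r*c-d*s)),HS+d*c+r*s])
def rep(p):
    p=np.array(p,float);r=np.hypot(p[0],p[1]);u=p[:2]/r;c,s=np.cos(DL),np.sin(DL);d=p[2]-HS
    return np.array([*(u*(r*c+d*s)),HS+d*c-r*s])
def go(x,y,z,yaw=0):
    """true wanted TCP; prints shift/turn units still needed"""
    s,R=st();p=s['tool_pos'];t=tru(p);w=rep((x,y,z))
    rh=np.array([w[0],w[1],0])/np.hypot(w[0],w[1]);tang=np.cross([0,0,1],rh)
    jy=np.degrees(np.arctan2(R[1,2],R[0,2]))
    a=min((yaw,yaw+180,yaw-180),key=lambda q:abs((q-jy+180)%360-180))
    zc=np.array([np.cos(np.radians(a)),np.sin(np.radians(a)),0]);yc=np.array([0,0,-1.]);T=np.c_[np.cross(yc,zc),yc,zc]
    T=Ro.from_rotvec(tang*DL).as_matrix()@T
    print('t',round(s['time'],2),'true',t.round(4),'rep',p.round(4),'w',round(s['gripper_width'],3),'F',s['contact_force'].round(1),'jaw',round(jy,1))
    print(' turn',(np.degrees(Ro.from_matrix(T@R.T).as_rotvec())/6).round(2),'shift',((w-p)/.05).round(3))
E
python3 -c "
from h import *
go(.626,.083,.26); go(.626,.083,.108)"
```

```text
t 10.3 true [ 0.6278 -0.046   0.1647] rep [ 0.6222 -0.0456  0.1371] w 0.005 F [-0.8  0.5 -0.6] jaw -0.1
 turn [-0.06  0.4   0.02] shift [0.047 2.567 1.902]
t 10.3 true [ 0.6278 -0.046   0.1647] rep [ 0.6222 -0.0456  0.1371] w 0.005 F [-0.8  0.5 -0.6] jaw -0.1
 turn [-0.06  0.4   0.02] shift [-0.086  2.55  -1.135]
```

Up, over the beaker with the tilt correction, opening on the way. I'll descend only after a check.

```bash
python3 -m jog '{"offset":[[0,0,0.5],[0,0,0.8],[0.05,0.2,0.6],[0,0.6,0],[0,0.7,0],[0,0.6,0],[0,0.4,0],[0,0.07,0],[0,0,0]],"angular":[[0,0,0],[0,0,0],[0,0.1,0],[-0.02,0.1,0],[-0.02,0.1,0],[-0.02,0.1,0],[0,0,0],[0,0,0],[0,0,0]],"jaw":[0,0,85,85,85,85,85,85,85]}' | head -1
python3 -c "
from h import *
go(.626,.083,.108)
im=manip.grab_frame('side')
s,R=st();p=tru(s['tool_pos']);print(proj('side',[p+[-.0427,0,.013],p+[.0427,0,.013]]))
a=im[60:220,220:360]
a=(255*np.power(cv2.resize(a,None,fx=3.5,fy=3.5,interpolation=cv2.INTER_CUBIC)/255.,.4)).astype(np.uint8)
for q in proj('side',[p+[-.0427,0,.013],p+[.0427,0,.013],[.626,.083,.07]]):
    cv2.circle(a,tuple(((q-[220,60])*3.5).astype(int).tolist()),3,(0,0,255),-1)
cv2.imwrite('pics/z8.png',a)"
```

```text
time: 11.2
t 11.2 true [0.6261 0.0833 0.259 ] rep [0.6246 0.083  0.2313] w 1.0 F [-0.2  0.7  0.3] jaw -0.1
 turn [ 0.01 -0.01  0.01] shift [-0.133 -0.022 -3.018]
[[278.81513208 123.68135574]
 [312.88063559 122.16983041]]
```

View pics/z8.png

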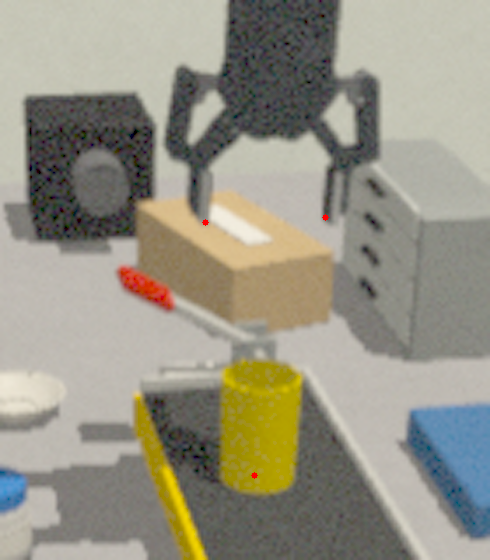

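The corrected model now lands on the pad tips in the side view, at zoomed (205,222) and (325,217). Descending around the beaker and gripping.

```bash
python3 -m jog '{"offset":[[0,0,-0.4],[-0.02,0,-0.6],[-0.03,0,-0.7],[-0.03,0,-0.6],[-0.03,-0.02,-0.4],[-0.02,0,-0.3],[0,0,0],[0,0,0],[0,0,0],[0,0,0],[0,0,0],[0,0,0]],"angular":[[0,0,0],[0,0,0],[0,0,0],[0,0,0],[0,0,0],[0,0,0],[0,0,0],[0,0,0],[0,0,0],[0,0,0],[0,0,0],[0,0,0]],"jaw":[85,85,85,85,85,85,85,40,40,40,40,40]}'
python3 -c "
from h import *
go(.626,.083,.108)
im=manip.grab_frame('side')
cv2.imwrite('pics/z9.png',cv2.resize(im[100:230,230:360],None,fx=4,fy=4,interpolation=cv2.INTER_CUBIC))"
```

```text
time: 12.45
tool_pos: [0.621, 0.0817, 0.0862]
tool_rot: [-0.489, 0.51, -0.508, 0.493]
contact_force: [1.9, -0.6, 5.7]
gripper_width: 0.686
t 12.45 true [0.6288 0.0828 0.1139] rep [0.621  0.0817 0.0862] w 0.686 F [ 1.9 -0.6  5.7] jaw -0.1
 turn [0.01 0.07 0.02] shift [-0.062  0.004 -0.116]
```

View pics/z9.png

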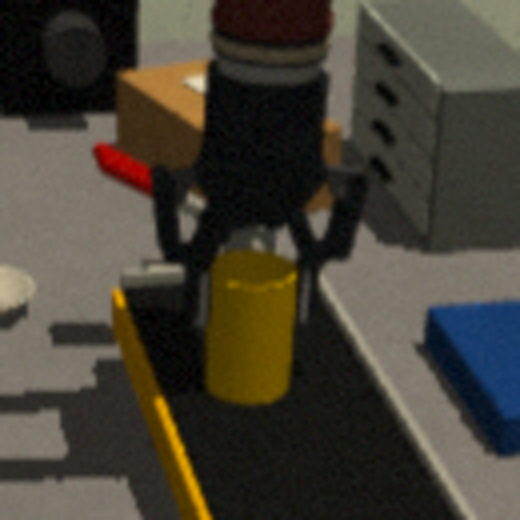

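```bash
python3 -m jog '{"offset":[[0,0,0.3],[0.02,0,0.5],[0.03,0,0.6],[0.03,0,0.5],[0,0,0.2],[0,0,0]],"angular":[[0,0,0],[0,0,0],[0,0,0],[0,0,0],[0,0,0],[0,0,0]],"jaw":[40,40,40,40,40,40]}'
python3 -c "
from h import *
go(.603,-.269,.21)
im=manip.grab_frame('side')
cv2.imwrite('pics/z10.png',im)"
```

```text
time: 13.1
tool_pos: [0.6236, 0.082, 0.1905]
tool_rot: [-0.488, 0.511, -0.509, 0.492]
contact_force: [0.2, 0.1, -0.4]
gripper_width: 0.682
t 13.1 true [0.6269 0.0824 0.2182] rep [0.6236 0.082  0.1905] w 0.682 F [ 0.2  0.1 -0.4] jaw -0.1
 turn [0.23 0.02 0.02] shift [-0.48  -6.989 -0.189]
```

View pics/z10.png

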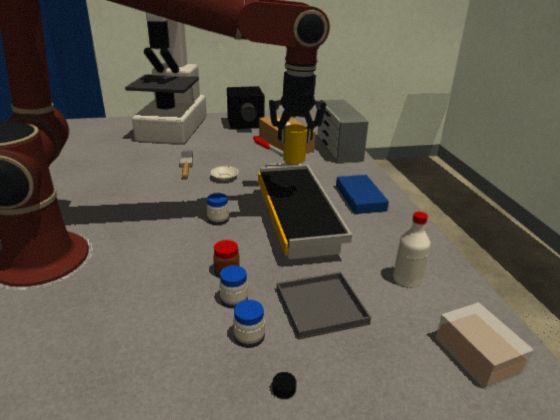

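The beaker is in the jaws at (295,145), clear of the deck. Carrying it over the tray.

```bash
python3 -m jog '{"offset":[[-0.03,-0.4,0],[-0.04,-0.7,0],[-0.04,-0.7,0],[-0.05,-0.7,0],[-0.05,-0.7,0],[-0.05,-0.7,0],[-0.05,-0.7,0],[-0.05,-0.7,0],[-0.05,-0.7,-0.1],[-0.04,-0.6,-0.1],[-0.03,-0.39,0],[0,0,0]],"angular":[[0.02,0,0],[0.02,0,0],[0.02,0,0],[0.02,0,0],[0.02,0,0],[0.02,0,0],[0.02,0,0],[0.02,0,0],[0.02,0,0],[0.02,0,0],[0.02,0,0],[0,0,0]],"jaw":[40,40,40,40,40,40,40,40,40,40,40,40]}' | head -1
python3 -c "
from h import *
go(.603,-.269,.053)"
```

```text
time: 14.35
t 14.35 true [ 0.601  -0.271   0.2049] rep [ 0.5974 -0.2693  0.176 ] w 0.686 F [-0.9  0.9 -2.2] jaw -0.2
 turn [-0.   -0.05  0.04] shift [-0.081  0.093 -3.036]
```

```bash
python3 -m jog '{"offset":[[-0.01,0.02,-0.3],[-0.02,0.02,-0.6],[-0.02,0.02,-0.7],[-0.02,0.02,-0.7],[-0.01,0.01,-0.4],[0,0,-0.2],[0,0,-0.1],[0,0,0]],"angular":[[0,0,0],[0,0,0],[0,0,0],[0,0,0],[0,0,0],[0,0,0],[0,0,0],[0,0,0]],"jaw":[40,40,40,40,40,40,40,40]}' | head -1
python3 -c "
from h import *
go(.603,-.269,.048)
im=manip.grab_frame('side')
cv2.imwrite('pics/z11.png',cv2.resize(im[200:350,240:400],None,fx=4,fy=4,interpolation=cv2.INTER_CUBIC))"
```

```text
time: 15.15
t 15.15 true [ 0.6046 -0.2667  0.057 ] rep [ 0.595  -0.2625  0.0281] w 0.679 F [ 0.3  0.2 -1.6] jaw -0.0
 turn [ 0.01 -0.02  0.01] shift [-0.038 -0.042 -0.179]
```

View pics/z11.png

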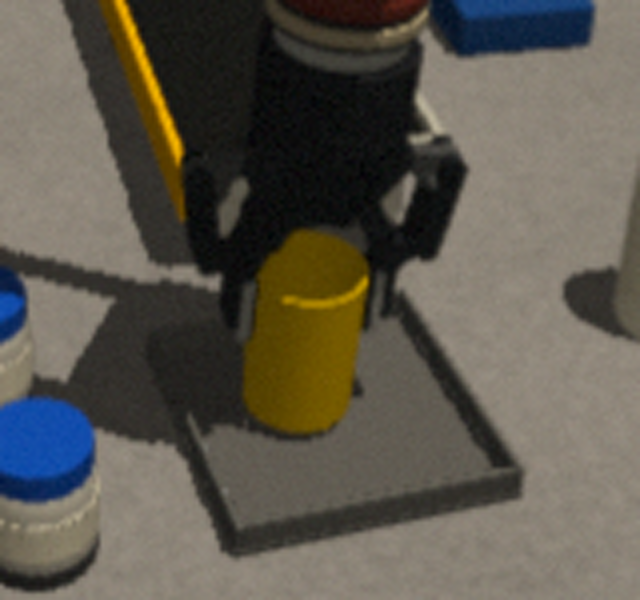

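The beaker hangs just above the tray floor, well inside the walls. Lowering gently to contact.

```bash
python3 -m jog '{"offset":[[-0.01,0,-0.08],[0,0,-0.05],[0,0,-0.03],[0,0,0]],"angular":[[0,0,0],[0,0,0],[0,0,0],[0,0,0]],"jaw":[40,40,40,40]}' | sed -n '2p;4p'
```

```text
tool_pos: [0.5945, -0.2634, 0.0208]
contact_force: [0.5, 0.6, 0.7]
```

```bash
python3 -m jog '{"offset":[[0,0,-0.03],[0,0,0]],"angular":[[0,0,0],[0,0,0]],"jaw":[40,40]}' | sed -n '2p;4p'
```

```text
tool_pos: [0.5946, -0.2633, 0.0206]
contact_force: [-3.4, 2.3, 8.2]
```

Foot contact at 8 N. Releasing and rising.

```bash
python3 -m jog '{"offset":[[0,0,0],[0,0,0],[0,0,0],[0,0,0],[0,0,0.3],[0,0,0.6],[0,0,0.8],[0,0,0.9],[0,0,0.7],[0,0,0.3],[0,0,0]],"angular":[[0,0,0],[0,0,0],[0,0,0],[0,0,0],[0,0,0],[0,0,0],[0,0,0],[0,0,0],[0,0,0],[0,0,0],[0,0,0]],"jaw":[65,75,85,85,85,85,85,85,85,85,85]}' | head -1
python3 -c "
from h import *
go(.4245,.106,.24,0)
im=manip.grab_frame('side');cv2.imwrite('pics/side12.png',im);print(lids(im,'side'))
im=manip.grab_frame('top');cv2.imwrite('pics/top12.png',im);print(lids(im,'top'))"
```

```text
time: 16.9
t 16.9 true [ 0.5983 -0.2652  0.2314] rep [ 0.5958 -0.264   0.2026] w 0.996 F [ 0.4 -0.6  0.1] jaw -0.1
 turn [-0.23  0.06  0.02] shift [-3.468  7.39   0.363]
[(248, 312, 0.4521, -0.3377, 0.0324), (233, 276, 0.4313, -0.2295, 0.032), (217, 199, 0.4258, 0.0964, 0.0342), (370, 196, 0.8224, 0.0669, 0.0941)]
[(220, 250, 0.424, 0.1071, 0.0235), (364, 243, 0.4489, -0.3289, 0.0236)]
```

View pics/side12.png

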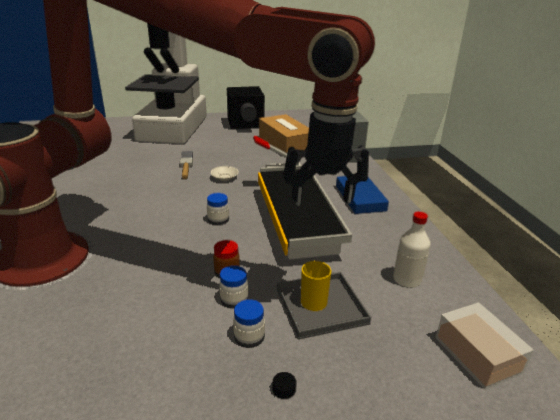

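View pics/top12.png

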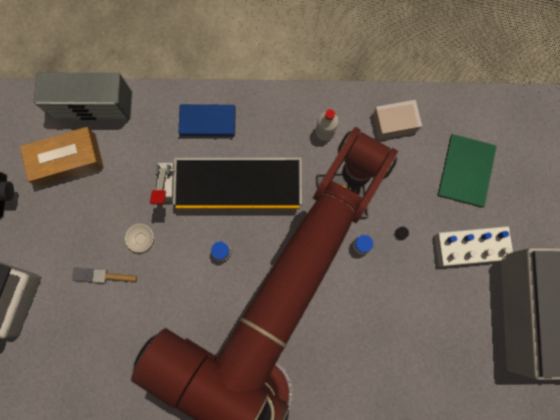

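The beaker stands in the tray, its foot at side (315,303), and the deck is empty. All three jars are where they were. Next is the nearest jar, at (0.449,-0.329).

```bash
python3 -c "
from h import *
print(plane('side',[(315,303)],.004))
go(.449,-.330,.15,0)"
```

```text
[[ 0.59828029 -0.26429391  0.004     ]]
t 17.0 true [ 0.5963 -0.264   0.2257] rep [ 0.5936 -0.2628  0.1971] w 0.99 F [ 0.1 -0.  -0.2] jaw -0.1
 turn [ 0.08 -0.08  0.01] shift [-2.992 -1.271 -1.429]
```

```bash
python3 -m jog '{"offset":[[-0.4,-0.15,0],[-0.7,-0.3,0],[-0.8,-0.35,0],[-0.7,-0.3,-0.2],[-0.4,-0.17,-0.5],[0,0,-0.5],[0,0,-0.2],[0,0,0],[0,0,0]],"angular":[[0.02,-0.02,0],[0.02,-0.02,0],[0.02,-0.02,0],[0.02,-0.02,0],[0,0,0],[0,0,0],[0,0,0],[0,0,0],[0,0,0]],"jaw":[85,85,85,85,85,85,85,85,85]}' | head -1
python3 -c "
from h import *
go(.449,-.330,.020,0)
im=manip.grab_frame('side');s,R=st();p=tru(s['tool_pos'])
a=im[180:350,180:320]
a=(255*np.power(cv2.resize(a,None,fx=3.5,fy=3.5,interpolation=cv2.INTER_CUBIC)/255.,.6)).astype(np.uint8)
for q in proj('side',[p+[-.0427,0,.013],p+[.0427,0,.013],[.449,-.330,0],[.449,-.330,.07]]):
    cv2.circle(a,tuple(((q-[180,180])*3.5).astype(int).tolist()),3,(0,0,255),-1)
cv2.imwrite('pics/z13.png',a)"
```

```text
time: 17.9
t 17.9 true [ 0.4494 -0.3299  0.1526] rep [ 0.4445 -0.3263  0.1282] w 0.996 F [-0.2 -0.1  1. ] jaw -0.0
 turn [0.   0.01 0.01] shift [-0.102  0.067 -2.65 ]
```

View pics/z13.png

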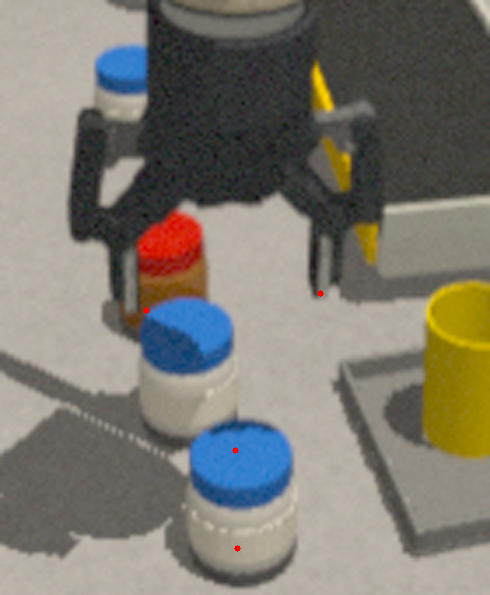

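Prediction and picture agree to a few mm: the jaws sit about 4 mm towards the robot and the jar about 2 mm away, so I'll add 6 mm in x and descend.

```bash
python3 -m jog '{"offset":[[0.02,0,-0.3],[0,0.01,-0.6],[0,0.01,-0.7],[0,0.01,-0.6],[0,0.01,-0.3],[0,0.01,-0.15],[0,0,0],[0,0,0],[0,0,0],[0,0,0],[0,0,0],[0,0,0]],"angular":[[0,0,0],[0,0,0],[0,0,0],[0,0,0],[0,0,0],[0,0,0],[0,0,0],[0,0,0],[0,0,0],[0,0,0],[0,0,0],[0,0,0]],"jaw":[85,85,85,85,85,85,85,45,45,45,45,45]}'
python3 -c "
from h import *
go(.449,-.330,.020,0)
im=manip.grab_frame('side')
cv2.imwrite('pics/z14.png',cv2.resize(im[180:350,180:320],None,fx=3.5,fy=3.5,interpolation=cv2.INTER_CUBIC))"
```

```text
time: 19.15
tool_pos: [0.4482, -0.3261, -0.0003]
tool_rot: [0.498, -0.501, 0.512, -0.488]
contact_force: [1.9, 0.0, 6.0]
gripper_width: 0.661
t 19.15 true [ 0.4577 -0.333   0.0244] rep [ 4.482e-01 -3.261e-01 -3.000e-04] w 0.661 F [1.9 0.  6. ] jaw -0.1
 turn [0.05 0.08 0.02] shift [-0.176  0.064 -0.08 ]
```

View pics/z14.png

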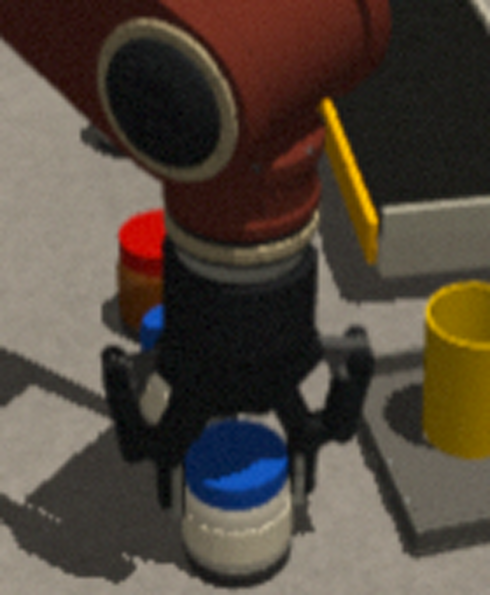

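The jaws are closed on the jar at 56 mm but look 5–9 mm high, near its shoulder. I'll open, go 10 mm lower and re-grip on the straight body.

```bash
python3 -m jog '{"offset":[[0,0,0],[0,0,0],[0,0,0],[0,-0.02,-0.06],[0,-0.02,-0.06],[0,0,-0.06],[0,0,0],[0,0,0],[0,0,0],[0,0,0],[0,0,0]],"angular":[[0,0,0],[0,0,0],[0,0,0],[0,0,0],[0,0,0],[0,0,0],[0,0,0],[0,0,0],[0,0,0],[0,0,0],[0,0,0]],"jaw":[85,85,85,85,85,85,45,45,45,45,45]}'
python3 -c "
from h import *
go(.449,-.330,.020,0)
im=manip.grab_frame('side')
cv2.imwrite('pics/z15.png',cv2.resize(im[180:350,180:320],None,fx=3.5,fy=3.5,interpolation=cv2.INTER_CUBIC))"
```

```text
time: 20.3
tool_pos: [0.4461, -0.3267, -0.012]
tool_rot: [0.498, -0.501, 0.514, -0.486]
contact_force: [2.0, -0.6, 3.3]
gripper_width: 0.665
t 20.3 true [ 0.456  -0.334   0.0126] rep [ 0.4461 -0.3267 -0.012 ] w 0.665 F [ 2.  -0.6  3.3] jaw -0.1
 turn [0.02 0.03 0.02] shift [-0.134  0.076  0.154]
```

View pics/z15.png

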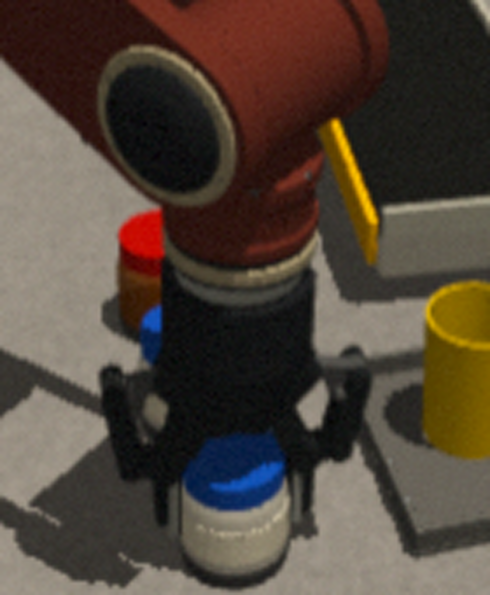

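```bash
python3 -m jog '{"offset":[[0,0,0.2],[0,0,0.4],[0,0,0.7],[0,0,0.8],[0,0,0.8],[0,0,0.6],[0,0,0.3],[0,0,0]],"angular":[[0,0,0],[0,0,0],[0,0,0],[0,0,0],[0,0,0],[0,0,0],[0,0,0],[0,0,0]],"jaw":[45,45,45,45,45,45,45,45]}'
python3 -c "
from h import *
go(.639,-.060,.2,0)
im=manip.grab_frame('side');cv2.imwrite('pics/side16.png',im)"
```

```text
time: 21.15
tool_pos: [0.4457, -0.3267, 0.179]
tool_rot: [0.497, -0.502, 0.514, -0.487]
contact_force: [0.1, 0.5, -3.0]
gripper_width: 0.662
t 21.15 true [ 0.4489 -0.329   0.2034] rep [ 0.4457 -0.3267  0.179 ] w 0.662 F [ 0.1  0.5 -3. ] jaw -0.1
 turn [-0.18  0.12  0.02] shift [ 3.783  5.342 -0.142]
```

View pics/side16.png

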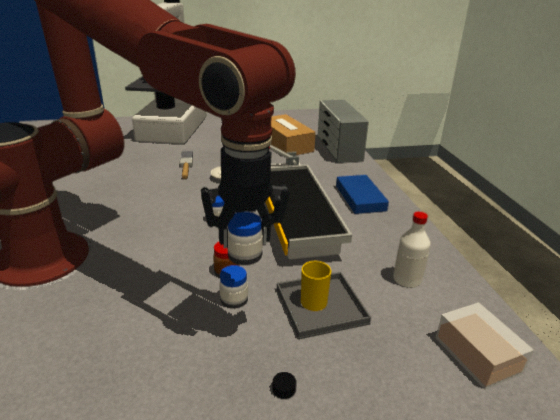

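The jar is held upright in the jaws at (245,240). Carrying it to the deck's right-hand slot.

```bash
python3 -m jog '{"offset":[[0.2,0.3,0],[0.4,0.55,0],[0.45,0.65,0],[0.45,0.65,0],[0.45,0.65,0],[0.45,0.65,0],[0.45,0.65,0],[0.45,0.6,0],[0.33,0.4,0],[0.15,0.24,0],[0,0,0],[0,0,0]],"angular":[[-0.02,0.01,0],[-0.02,0.01,0],[-0.02,0.01,0],[-0.02,0.01,0],[-0.02,0.01,0],[-0.02,0.01,0],[-0.02,0.01,0],[-0.02,0.01,0],[-0.02,0.01,0],[0,0,0],[0,0,0],[0,0,0]],"jaw":[45,45,45,45,45,45,45,45,45,45,45,45]}'|head -1
python3 -c "
from h import *
go(.639,-.060,.094,0)"
```

```text
time: 22.4
t 22.4 true [ 0.6369 -0.06    0.2034] rep [ 0.633  -0.0597  0.1753] w 0.662 F [ 1.  -0.1 -3.3] jaw -0.1
 turn [-0.02 -0.02  0.02] shift [-0.055  0.01  -2.187]
```

```bash
python3 -m jog '{"offset":[[-0.01,0,-0.3],[-0.01,0,-0.5],[-0.01,0,-0.6],[-0.01,0,-0.4],[-0.01,0,-0.2],[0,0,-0.1],[0,0,0],[0,0,0]],"angular":[[0,0,0],[0,0,0],[0,0,0],[0,0,0],[0,0,0],[0,0,0],[0,0,0],[0,0,0]],"jaw":[45,45,45,45,45,45,45,45]}'|head -1
python3 -c "
from h import *
go(.639,-.060,.084,0)
im=manip.grab_frame('side')
cv2.imwrite('pics/z17.png',cv2.resize(im[100:270,230:370],None,fx=3.5,fy=3.5,interpolation=cv2.INTER_CUBIC))"
```

```text
time: 23.2
t 23.2 true [ 0.6411 -0.0604  0.1018] rep [ 0.6327 -0.0596  0.0736] w 0.66 F [-0.7 -0.7 -2.1] jaw -0.1
 turn [-0.01  0.03  0.02] shift [-0.058  0.009 -0.353]
```

View pics/z17.png

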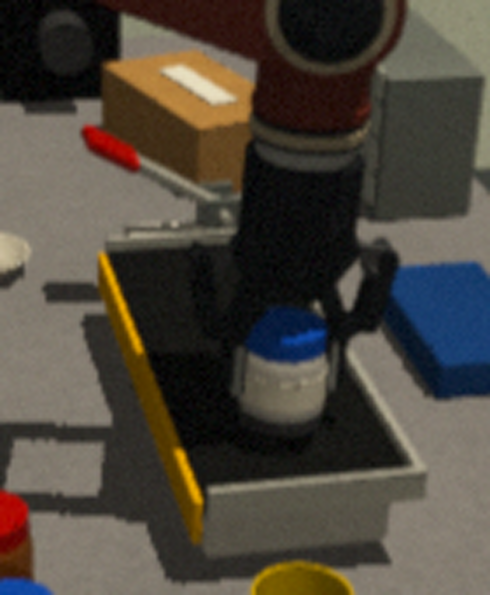

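```bash
python3 -m jog '{"offset":[[-0.03,0,-0.1],[-0.03,0,-0.1],[0,0,-0.06],[0,0,0]],"angular":[[0,0,0],[0,0,0],[0,0,0],[0,0,0]],"jaw":[45,45,45,45]}'| sed -n '2p;4p'
```

```text
tool_pos: [0.6285, -0.0591, 0.0588]
contact_force: [0.1, -0.5, -4.6]
```

```bash
python3 -m jog '{"offset":[[0,0,-0.04],[0,0,-0.02],[0,0,0]],"angular":[[0,0,0],[0,0,0],[0,0,0]],"jaw":[45,45,45]}'| sed -n '2p;4p'
```

```text
tool_pos: [0.6288, -0.0594, 0.0584]
contact_force: [-5.8, 0.1, 6.4]
```

```bash
python3 -m jog '{"offset":[[0,0,-0.03],[0,0,0]],"angular":[[0,0,0],[0,0,0]],"jaw":[45,45]}'| sed -n '2p;4p'
```

```text
tool_pos: [0.6288, -0.0595, 0.0583]
contact_force: [-9.4, 0.0, 12.3]
```

Seated: contact at 6–12 N. Releasing, rising, then heading to the second jar.

```bash
python3 -m jog '{"offset":[[0,0,0.03],[0,0,0],[0,0,0],[0,0,0],[0,0,0.3],[0,0,0.6],[0,0,0.8],[0,0,0.7],[0,0,0.3],[0,0,0]],"angular":[[0,0,0],[0,0,0],[0,0,0],[0,0,0],[0,0,0],[0,0,0],[0,0,0],[0,0,0],[0,0,0],[0,0,0]],"jaw":[45,65,75,85,85,85,85,85,85,85]}' | head -1
python3 -c "
from h import *
go(.437,-.2195,.15,0)
im=manip.grab_frame('side');cv2.imwrite('pics/side18.png',im);print(lids(im,'side'))
im=manip.grab_frame('top');cv2.imwrite('pics/top18.png',im);print(lids(im,'top'))"
```

```text
time: 25.15
t 25.15 true [ 0.6338 -0.0598  0.2231] rep [ 0.6307 -0.0595  0.1952] w 0.995 F [ 0.2  0.  -0.4] jaw -0.1
 turn [0.14 0.03 0.02] shift [-3.984 -3.144 -1.332]
[(213, 276, 0.3945, -0.2234, 0.0331), (309, 200, 0.667, 0.047, 0.0421), (362, 191, 0.8235, 0.0889, 0.093)]
[(326, 262, 0.3914, -0.2148, 0.0234), (218, 250, 0.4229, 0.1101, 0.0233)]
```

View pics/side18.png

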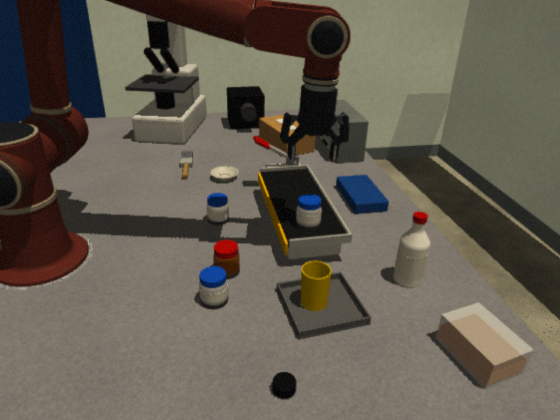

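The first jar stands on the deck at (309,212). The announced knock has happened: the second jar now sits at side (213,288), which gives (0.393,-0.216), 40 mm nearer the robot. Going to its new place.

```bash
python3 -c "
from h import *
go(.398,-.217,.16,0)"
```

```text
t 25.25 true [ 0.6315 -0.0593  0.2177] rep [ 0.6281 -0.059   0.1899] w 0.994 F [-0.1  0.6 -0.1] jaw -0.1
 turn [ 0.14 -0.06  0.02] shift [-4.703 -3.105 -0.995]
```

```bash
python3 -m jog '{"offset":[[-0.3,-0.2,0],[-0.6,-0.35,0],[-0.7,-0.45,0],[-0.7,-0.5,0],[-0.7,-0.5,0],[-0.7,-0.5,0],[-0.6,-0.4,-0.2],[-0.4,-0.2,-0.4],[0,0,-0.4],[0,0,0],[0,0,0]],"angular":[[0.02,0,0],[0.02,-0.01,0],[0.02,-0.01,0],[0.02,-0.01,0],[0.02,-0.01,0],[0.02,-0.01,0],[0.02,-0.01,0],[0,0,0],[0,0,0],[0,0,0],[0,0,0]],"jaw":[85,85,85,85,85,85,85,85,85,85,85]}'|head -1
python3 -c "
from h import *
go(.398,-.217,.014,0)
im=manip.grab_frame('side');s,R=st();p=tru(s['tool_pos'])
a=im[170:320,150:290]
a=(255*np.power(cv2.resize(a,None,fx=3.5,fy=3.5,interpolation=cv2.INTER_CUBIC)/255.,.6)).astype(np.uint8)
for q in proj('side',[p+[-.0427,0,.013],p+[.0427,0,.013],[.3914,-.2148,0],[.3914,-.2148,.07]]):
    cv2.circle(a,tuple(((q-[150,170])*3.5).astype(int).tolist()),3,(0,0,255),-1)
cv2.imwrite('pics/z19.png',a)"
```

```text
time: 26.35
t 26.35 true [ 0.3978 -0.2161  0.1592] rep [ 0.3928 -0.2133  0.1394] w 0.993 F [-0.6  0.5  0.6] jaw -0.1
 turn [-0.02 -0.01  0.02] shift [-0.109  0.043 -2.901]
```

View pics/z19.png

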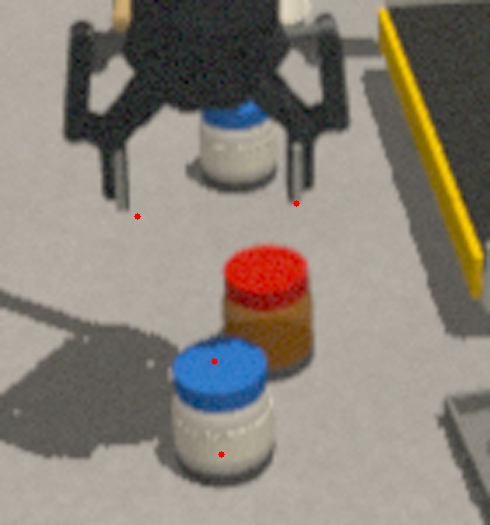

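```bash
python3 -m jog '{"offset":[[-0.01,-0.01,-0.3],[-0.02,-0.01,-0.6],[-0.02,0,-0.7],[-0.02,0,-0.6],[-0.02,0,-0.4],[0,0,-0.2],[0,0,-0.1],[0,0,0],[0,0,0],[0,0,0]],"angular":[[0,0,0],[0,0,0],[0,0,0],[0,0,0],[0,0,0],[0,0,0],[0,0,0],[0,0,0],[0,0,0],[0,0,0]],"jaw":[85,85,85,85,85,85,85,85,85,85]}'
python3 -c "
from h import *
go(.399,-.220,.012,0)
im=manip.grab_frame('side')
cv2.imwrite('pics/z20.png',cv2.resize(im[170:320,150:290],None,fx=3.5,fy=3.5,interpolation=cv2.INTER_CUBIC))"
```

```text
time: 27.4
tool_pos: [0.3903, -0.2159, -0.0025]
tool_rot: [0.496, -0.503, 0.514, -0.487]
contact_force: [-0.3, 0.7, -0.8]
gripper_width: 0.996
t 27.4 true [ 0.4008 -0.2217  0.0174] rep [ 0.3903 -0.2159 -0.0025] w 0.996 F [-0.3  0.7 -0.8] jaw -0.1
 turn [0.02 0.04 0.02] shift [-0.039  0.036 -0.105]
```

View pics/z20.png

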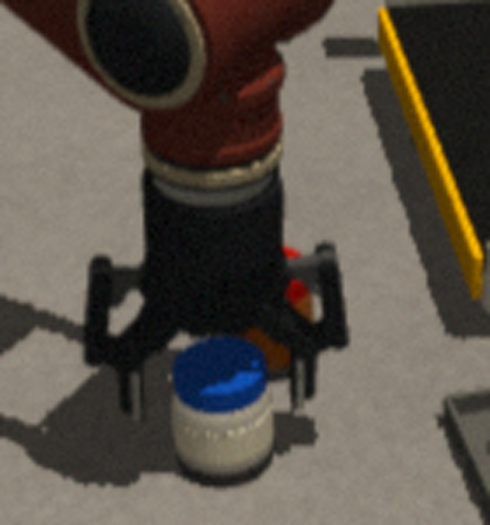

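The jaws straddle the jar cleanly. Going 5 mm lower, gripping and lifting.

```bash
python3 -m jog '{"offset":[[0,-0.02,-0.06],[0,-0.02,-0.06],[0,0,0],[0,0,0],[0,0,0],[0,0,0],[0,0,0],[0,0,0]],"angular":[[0,0,0],[0,0,0],[0,0,0],[0,0,0],[0,0,0],[0,0,0],[0,0,0],[0,0,0]],"jaw":[85,85,85,45,45,45,45,45]}'
python3 -m jog '{"offset":[[0,0,0.2],[0,0,0.4],[0,0,0.7],[0,0,0.8],[0,0,0.8],[0,0,0.6],[0,0,0.3],[0,0,0]],"angular":[[0,0,0],[0,0,0],[0,0,0],[0,0,0],[0,0,0],[0,0,0],[0,0,0],[0,0,0]],"jaw":[45,45,45,45,45,45,45,45]}'|head -1
python3 -c "
from h import *
go(.639,.05,.2,0)
im=manip.grab_frame('side');cv2.imwrite('pics/side21.png',im)"
```

```text
time: 28.25
tool_pos: [0.3905, -0.2177, -0.0086]
tool_rot: [0.496, -0.503, 0.514, -0.487]
contact_force: [0.2, 1.7, 5.2]
gripper_width: 0.661
time: 29.05
t 29.05 true [ 0.3934 -0.2197  0.202 ] rep [ 0.39   -0.2178  0.1822] w 0.659 F [ 0.3 -0.6 -3.4] jaw -0.1
 turn [-0.21  0.1   0.02] shift [ 4.897  5.35  -0.207]
```

View pics/side21.png

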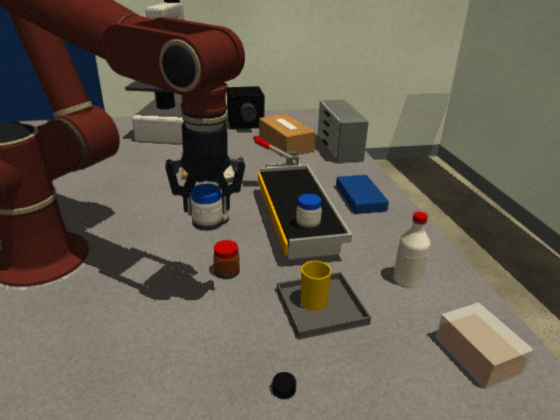

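```bash
python3 -m jog '{"offset":[[0.2,0.25,0],[0.4,0.45,0],[0.5,0.55,0],[0.55,0.6,0],[0.55,0.6,0],[0.55,0.6,0],[0.55,0.6,0],[0.55,0.6,0],[0.5,0.55,0],[0.35,0.35,0],[0.2,0.2,0],[0,0,0]],"angular":[[-0.02,0.01,0],[-0.02,0.01,0],[-0.02,0.01,0],[-0.02,0.01,0],[-0.02,0.01,0],[-0.02,0.01,0],[-0.02,0.01,0],[-0.02,0.01,0],[-0.02,0.01,0],[-0.02,0,0],[0,0,0],[0,0,0]],"jaw":[45,45,45,45,45,45,45,45,45,45,45,45]}'|head -1
python3 -c "
from h import *
go(.639,.05,.1,0)"
```

```text
time: 30.3
t 30.3 true [0.6374 0.0516 0.2052] rep [0.6335 0.0513 0.1772] w 0.657 F [ 0.1 -0.  -3.6] jaw -0.0
 turn [-0.03 -0.07  0.01] shift [-0.06  -0.039 -2.103]
```

```bash
python3 -m jog '{"offset":[[-0.01,0,-0.3],[-0.01,-0.01,-0.5],[-0.02,-0.01,-0.6],[-0.02,-0.01,-0.4],[-0.02,-0.01,-0.2],[-0.02,0,-0.15],[0,0,-0.1],[0,0,0]],"angular":[[0,0,0],[0,0,0],[0,0,0],[0,0,0],[0,0,0],[0,0,0],[0,0,0],[0,0,0]],"jaw":[45,45,45,45,45,45,45,45]}'|sed -n '2p;4p'
python3 -c "
from h import *
go(.639,.05,.085,0)"
```

```text
tool_pos: [0.6293, 0.0481, 0.0678]
contact_force: [-0.7, 0.7, -3.7]
t 31.1 true [0.638  0.0488 0.0958] rep [0.6293 0.0481 0.0678] w 0.659 F [-0.7  0.7 -3.7] jaw -0.1
 turn [-0.03 -0.02  0.02] shift [ 0.011  0.024 -0.216]
```

```bash
python3 -m jog '{"offset":[[0,0,-0.08],[0,0,-0.06],[0,0,-0.03],[0,0,0]],"angular":[[0,0,0],[0,0,0],[0,0,0],[0,0,0]],"jaw":[45,45,45,45]}'| sed -n '2p;4p'
```

```text
tool_pos: [0.6302, 0.0481, 0.0619]
contact_force: [-5.3, -1.0, 5.8]
```

```bash
python3 -m jog '{"offset":[[0,0,-0.03],[0,0,0]],"angular":[[0,0,0],[0,0,0]],"jaw":[45,45]}'| sed -n '2p;4p'
```

```text
tool_pos: [0.6302, 0.048, 0.0618]
contact_force: [-7.6, -1.6, 11.8]
```

```bash
python3 -m jog '{"offset":[[0,0,-0.03],[0,0,0]],"angular":[[0,0,0],[0,0,0]],"jaw":[45,45]}'| sed -n '2p;4p'
```

```text
tool_pos: [0.6303, 0.0479, 0.0617]
contact_force: [-11.7, -2.2, 17.4]
```

```bash
python3 -m jog '{"offset":[[0,0,0.07],[0,0,0],[0,0,0],[0,0,0],[0,0,0.3],[0,0,0.6],[0,0,0.8],[0,0,0.7],[0,0,0.3],[0,0,0]],"angular":[[0,0,0],[0,0,0],[0,0,0],[0,0,0],[0,0,0],[0,0,0],[0,0,0],[0,0,0],[0,0,0],[0,0,0]],"jaw":[45,65,75,85,85,85,85,85,85,85]}' | head -1
python3 -c "
from h import *
go(.429,.108,.16,0)
im=manip.grab_frame('side');cv2.imwrite('pics/side22.png',im);print(lids(im,'side'))
im=manip.grab_frame('top');cv2.imwrite('pics/top22.png',im);print(lids(im,'top'))"
```

```text
time: 32.9
t 32.9 true [0.6341 0.0485 0.2265] rep [0.6312 0.0483 0.1986] w 0.992 F [ 0.1 -0.8  0. ] jaw -0.1
 turn [-0.1   0.03  0.02] shift [-4.154  1.166 -1.159]
[(310, 200, 0.6626, 0.0526, 0.0424), (362, 190, 0.821, 0.0903, 0.0914), (299, 178, 0.6662, 0.1749, 0.0407)]
[(277, 179, 0.6452, -0.0637, 0.0274)]
```

View pics/side22.png

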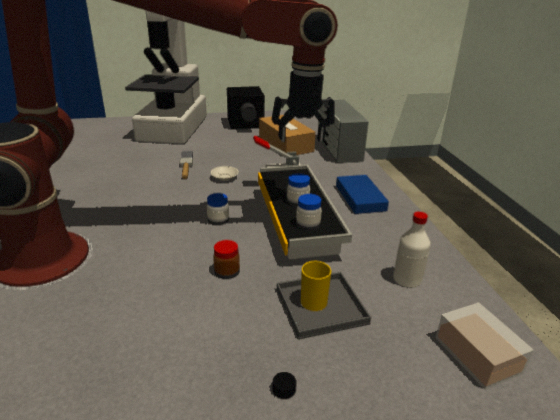

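View pics/top22.png

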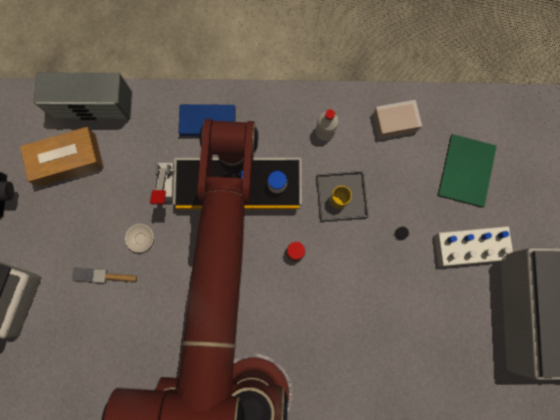

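Two jars stand on the deck, at side (299,190) and (309,212). The beaker is in the tray, and the red jar has not moved. The last blue jar is still at side (217,208).

```bash
python3 -m jog '{"offset":[[-0.3,0.1,0],[-0.6,0.15,0],[-0.7,0.2,0],[-0.7,0.2,0],[-0.7,0.2,-0.1],[-0.6,0.15,-0.2],[-0.35,0.1,-0.4],[-0.2,0.03,-0.3],[0,0,-0.1],[0,0,0],[0,0,0]],"angular":[[-0.02,0,0],[-0.02,0,0],[-0.02,0.01,0],[-0.02,0.01,0],[-0.02,0.01,0],[0,0,0],[0,0,0],[0,0,0],[0,0,0],[0,0,0],[0,0,0]],"jaw":[85,85,85,85,85,85,85,85,85,85,85]}'|head -1
python3 -c "
from h import *
go(.430,.106,.014,0)
im=manip.grab_frame('side');s,R=st();p=tru(s['tool_pos'])
a=im[130:250,160:290]
a=(255*np.power(cv2.resize(a,None,fx=4.5,fy=4.5,interpolation=cv2.INTER_CUBIC)/255.,.6)).astype(np.uint8)
for q in proj('side',[p+[-.0427,0,.013],p+[.0427,0,.013],[.4243,.107,0],[.4243,.107,.07]]):
    cv2.circle(a,tuple(((q-[160,130])*4.5).astype(int).tolist()),3,(0,0,255),-1)
cv2.imwrite('pics/z23.png',a)"
```

```text
time: 34.1
t 34.1 true [0.4277 0.1061 0.1588] rep [0.4221 0.1047 0.1395] w 0.992 F [-0.4  0.  -0.1] jaw -0.2
 turn [ 0.   -0.07  0.03] shift [-0.078 -0.032 -2.895]
```

View pics/z23.png

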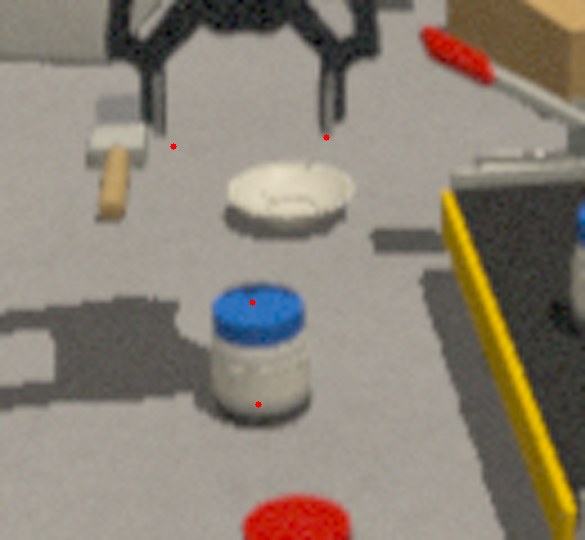

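The tool height error is closer to a constant 28 mm here too. I'll descend to a reported z of about -0.013, so the true TCP is about 15 mm above the bench, without x drift.

```bash
python3 -m jog '{"offset":[[0.02,-0.01,-0.3],[0,-0.01,-0.6],[0,-0.01,-0.7],[0,-0.01,-0.6],[0,0,-0.4],[0,0,-0.2],[0,0,-0.1],[0,0,-0.06],[0,0,0],[0,0,0]],"angular":[[0,0,0],[0,0,0],[0,0,0],[0,0,0],[0,0,0],[0,0,0],[0,0,0],[0,0,0],[0,0,0],[0,0,0]],"jaw":[85,85,85,85,85,85,85,85,85,85]}'
python3 -c "
from h import *
im=manip.grab_frame('side')
cv2.imwrite('pics/z24.png',cv2.resize(im[130:250,160:290],None,fx=4.5,fy=4.5,interpolation=cv2.INTER_CUBIC))"
```

```text
time: 35.15
tool_pos: [0.4238, 0.103, -0.0073]
tool_rot: [-0.485, 0.514, -0.51, 0.491]
contact_force: [-0.1, -1.2, -0.2]
gripper_width: 0.996
```

View pics/z24.png

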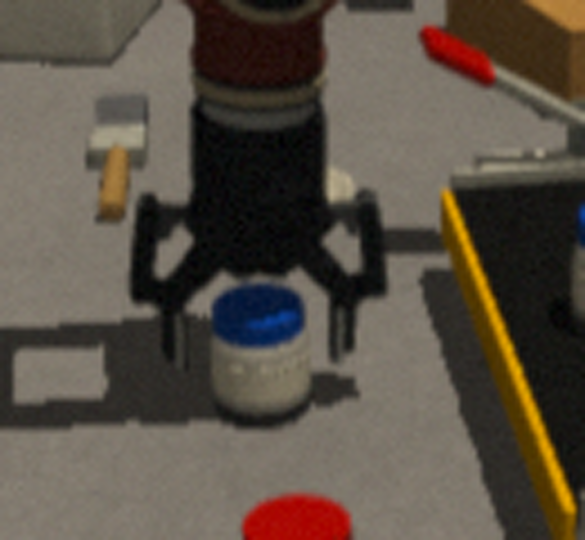

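The jaws straddle it, centred. Closing and lifting.

```bash
python3 -m jog '{"offset":[[0,-0.02,-0.06],[0,-0.02,-0.06],[0,0,0],[0,0,0],[0,0,0],[0,0,0],[0,0,0],[0,0,0]],"angular":[[0,0,0],[0,0,0],[0,0,0],[0,0,0],[0,0,0],[0,0,0],[0,0,0],[0,0,0]],"jaw":[85,85,85,45,45,45,45,45]}'
python3 -m jog '{"offset":[[0,0,0.2],[0,0,0.4],[0,0,0.7],[0,0,0.8],[0,0,0.8],[0,0,0.6],[0,0,0.3],[0,0,0]],"angular":[[0,0,0],[0,0,0],[0,0,0],[0,0,0],[0,0,0],[0,0,0],[0,0,0],[0,0,0]],"jaw":[45,45,45,45,45,45,45,45]}'|head -1
python3 -c "
from h import *
go(.639,.16,.2,0)
im=manip.grab_frame('side');cv2.imwrite('pics/side25.png',im)
im=manip.grab_frame('top');cv2.imwrite('pics/top25.png',im)
for c in blobs(im,'blue'):
  w=plane('top',c.reshape(-1,2),.14);print(cv2.minEnclosingCircle(w[:,:2].astype(np.float32)))"
```

```text
time: 36.0
tool_pos: [0.4241, 0.1009, -0.0132]
tool_rot: [-0.485, 0.514, -0.509, 0.491]
contact_force: [0.7, -0.3, 6.4]
gripper_width: 0.662
time: 36.8
t 36.8 true [0.4275 0.1019 0.1966] rep [0.4236 0.1009 0.1774] w 0.664 F [-0.3  0.6 -3. ] jaw -0.1
 turn [-0.   -0.03  0.02] shift [ 4.228  1.161 -0.125]
((0.6288092136383057, -0.06355792284011841), 0.026443293318152428)
((0.6306143999099731, 0.04903706535696983), 0.02675359882414341)
```

View pics/side25.png

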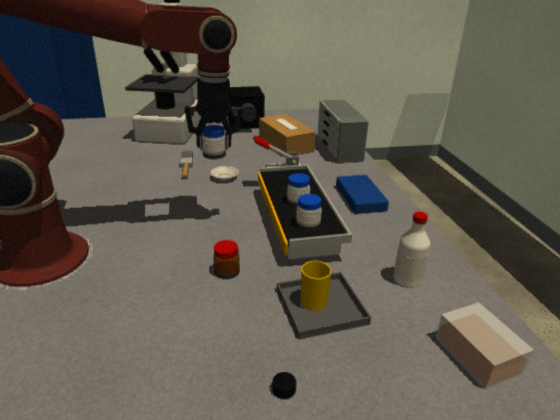

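View pics/top25.png

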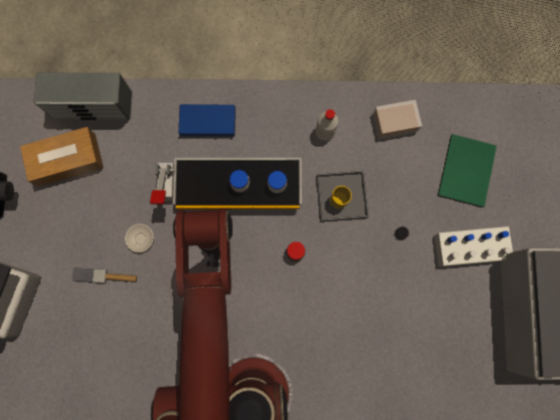

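Deck jars measured at (0.629,-0.064) and (0.631,0.049), both centred. The third is held. Carrying it to y=0.16.

```bash
python3 -m jog '{"offset":[[0.2,0.08,0],[0.4,0.12,0],[0.6,0.15,0],[0.7,0.2,0],[0.7,0.2,0],[0.6,0.15,0],[0.5,0.15,0],[0.35,0.08,0],[0.17,0.03,0],[0,0,0],[0,0,0]],"angular":[[0,0,0],[0,0,0],[0,0,0],[0,0,0],[0,0,0],[0,0,0],[0,0,0],[0,0,0],[0,0,0],[0,0,0],[0,0,0]],"jaw":[45,45,45,45,45,45,45,45,45,45,45]}'|head -1
python3 -c "
from h import *
go(.639,.16,.1,0)"
```

```text
time: 38.0
t 38.0 true [0.6368 0.1597 0.2031] rep [0.6329 0.1587 0.1743] w 0.662 F [ 0.2  0.3 -2.7] jaw -0.2
 turn [ 0.   -0.09  0.02] shift [-0.044 -0.016 -2.062]
```

```bash
python3 -m jog '{"offset":[[-0.01,0,-0.3],[-0.01,-0.01,-0.5],[-0.02,-0.01,-0.6],[-0.01,0,-0.4],[0,0,-0.2],[0,0,-0.12],[0,0,-0.08],[0,0,0]],"angular":[[0,0,0],[0,0,0],[0,0,0],[0,0,0],[0,0,0],[0,0,0],[0,0,0],[0,0,0]],"jaw":[45,45,45,45,45,45,45,45]}'|sed -n '2p;4p'
```

```text
tool_pos: [0.6316, 0.1579, 0.0663]
contact_force: [-0.3, -0.3, -3.3]
```

```bash
python3 -m jog '{"offset":[[0,0,-0.06],[0,0,-0.05],[0,0,-0.03],[0,0,0]],"angular":[[0,0,0],[0,0,0],[0,0,0],[0,0,0]],"jaw":[45,45,45,45]}'| sed -n '2p;4p'
```

```text
tool_pos: [0.6311, 0.1579, 0.0585]
contact_force: [-0.1, 0.3, -2.7]
```

```bash
python3 -m jog '{"offset":[[0,0,-0.02],[0,0,0]],"angular":[[0,0,0],[0,0,0]],"jaw":[45,45]}'| sed -n '2p;4p'
```

```text
tool_pos: [0.6312, 0.1578, 0.0577]
contact_force: [0.5, -0.1, -2.5]
```

```bash
python3 -m jog '{"offset":[[0,0,-0.03],[0,0,-0.02],[0,0,0]],"angular":[[0,0,0],[0,0,0],[0,0,0]],"jaw":[45,45,45]}'| sed -n '2p;4p'
```

```text
tool_pos: [0.6315, 0.1581, 0.0569]
contact_force: [-3.6, -0.2, 5.0]
```

```bash
python3 -m jog '{"offset":[[0,0,-0.02],[0,0,0]],"angular":[[0,0,0],[0,0,0]],"jaw":[45,45]}'| sed -n '2p;4p'
```

```text
tool_pos: [0.6315, 0.1581, 0.0569]
contact_force: [-5.9, -0.6, 9.2]
```

Seated. Releasing, rising high, then a check from both cameras.

```bash
python3 -m jog '{"offset":[[0,0,0.05],[0,0,0],[0,0,0],[0,0,0],[0,0,0.3],[0,0,0.6],[0,0,0.8],[0,0,0.8],[0,0,0.5],[0,0,0.2],[0,0,0],[0,0,0]],"angular":[[0,0,0],[0,0,0],[0,0,0],[0,0,0],[0,0,0],[0,0,0],[0,0,0],[0,0,0],[0,0,0],[0,0,0],[0,0,0],[0,0,0]],"jaw":[45,65,75,85,85,85,85,85,85,85,85,85]}' | sed -n '1,2p'
python3 -m jog '{"offset":[[-0.4,0,0],[-0.7,0,0],[-0.8,0,0],[-0.8,0,0],[-0.6,0,0],[-0.3,0,0],[0,0,0]],"angular":[[0,0,0],[0,0,0],[0,0,0],[0,0,0],[0,0,0],[0,0,0],[0,0,0]],"jaw":[0,0,0,0,0,0,0]}' | sed -n '1,2p'
python3 -c "
from h import *
im=manip.grab_frame('side');cv2.imwrite('pics/side26.png',im)
cv2.imwrite('pics/z26.png',cv2.resize(im[110:330,200:380],None,fx=2.7,fy=2.7,interpolation=cv2.INTER_CUBIC))
im=manip.grab_frame('top');cv2.imwrite('pics/top26.png',im)
for c in blobs(im,'blue'):
  w=plane('top',c.reshape(-1,2),.14);print(cv2.minEnclosingCircle(w[:,:2].astype(np.float32)))
for c in blobs(im,'red'):
  M=cv2.moments(c);q=[(M['m10']/M['m00'],M['m01']/M['m00'])];print(q,plane('top',q,.145),plane('top',q,.07))
for z in (.14,.145,.15): pass"
```

```text
time: 41.1
tool_pos: [0.6305, 0.1577, 0.2151]
time: 41.8
tool_pos: [0.4488, 0.1578, 0.2143]
((0.6285507678985596, -0.06396229565143585), 0.026173146441578865)
((0.630258321762085, 0.0497828871011734), 0.026289332658052444)
((0.6321409344673157, 0.16413722932338715), 0.026420651003718376)
[(295.28668363019506, 250.53095843935537)] [[ 0.41797641 -0.1188679   0.145     ]] [[ 0.42508242 -0.12168436  0.07      ]]
[(157.93734335839596, 193.82957393483707)] [[0.58053717 0.28471071 0.145     ]] [[0.59544881 0.30127273 0.07      ]]
[(329.5348837209302, 113.9186046511628)] [[ 0.83112983 -0.2207261   0.145     ]] [[ 0.85807409 -0.22843345  0.07      ]]
```

View pics/z26.png

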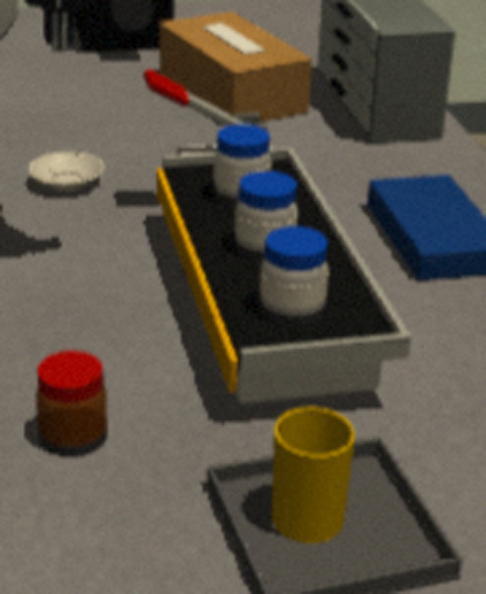

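View pics/top26.png

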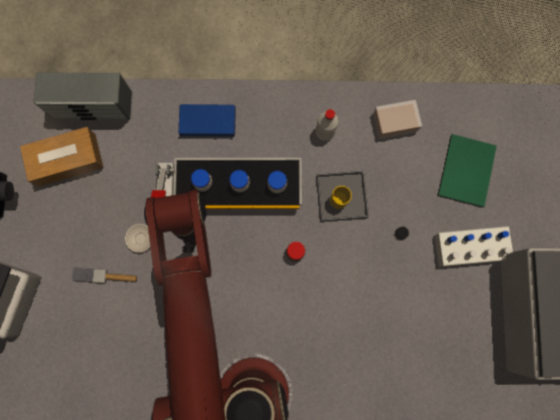

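All three jars stand on the deck and the beaker in the tray. Now triangulating the lever pad from top (157.9,196.4) and side (262,142).

```bash
python3 -c "
from h import *
def ray(n,px):
    K,D,R,t,_=cam(n);q=cv2.undistortPoints(np.array([[px]],float),K,D).ravel()
    d=np.array([q[0],q[1],1])@R;return -R.T@t,d/np.linalg.norm(d)
a=(157.9,196.4)
for b in ((262,142),(261,141.5)):
  o1,d1=ray('top',a);o2,d2=ray('side',b)
  A=np.c_[d1,-d2];s=np.linalg.lstsq(A,o2-o1,rcond=None)[0];p,q=o1+s[0]*d1,o2+s[1]*d2;print(p.round(4),q.round(4))
  for z in (.13,.14,.145,.15,.16): print(z,plane('top',[a],z).round(4), proj('side',plane('top',[a],z)).round(1))
im=cv2.imread('pics/side0.png');print([cv2.boundingRect(c) for c in blobs(im,'red')])
"
```

```text
[0.5724 0.2839 0.1475] [0.5748 0.2837 0.1479]
0.13 [[0.5758 0.2878 0.13  ]] [[262.1 147.2]]
0.14 [[0.5738 0.2856 0.14  ]] [[261.6 144.3]]
0.145 [[0.5729 0.2845 0.145 ]] [[261.3 142.9]]
0.15 [[0.5719 0.2834 0.15  ]] [[261.  141.4]]
0.16 [[0.5699 0.2812 0.16  ]] [[260.5 138.5]]
[0.5719 0.2834 0.1498] [0.5718 0.2834 0.1497]
0.13 [[0.5758 0.2878 0.13  ]] [[262.1 147.2]]
0.14 [[0.5738 0.2856 0.14  ]] [[261.6 144.3]]
0.145 [[0.5729 0.2845 0.145 ]] [[261.3 142.9]]
0.15 [[0.5719 0.2834 0.15  ]] [[261.  141.4]]
0.16 [[0.5699 0.2812 0.16  ]] [[260.5 138.5]]
[(214, 240, 24, 17), (414, 212, 13, 11), (254, 136, 16, 12)]
```

The pad triangulates to (0.572,0.284,0.147), which is 113 mm from the hinge point, matching the given 112. Moving above it with the jaws shut.

```bash
python3 -m jog '{"offset":[[0.2,0.2,0],[0.4,0.4,0],[0.5,0.5,0],[0.5,0.5,0],[0.4,0.45,0],[0.25,0.25,0],[0.17,0.16,0],[0,0,-0.3],[0,0,-0.3],[0,0,-0.1],[0,0,0]],"angular":[[-0.01,0,0],[-0.01,0,0],[-0.01,0,0],[-0.01,0,0],[-0.01,0,0],[0,0,0],[0,0,0],[0,0,0],[0,0,0],[0,0,0],[0,0,0]],"jaw":[0,0,0,0,0,0,0,0,0,0,0]}'
python3 -c "
from h import *
im=manip.grab_frame('side');s,R=st();p=s['tool_pos']+[0,.003,.0275]
a=im[80:200,200:330]
a=(255*np.power(cv2.resize(a,None,fx=4.5,fy=4.5,interpolation=cv2.INTER_CUBIC)/255.,.6)).astype(np.uint8)
for q in proj('side',[p,[.572,.284,.147]]):
    cv2.circle(a,tuple(((q-[200,80])*4.5).astype(int).tolist()),3,(0,255,0),-1)
cv2.imwrite('pics/z27.png',a)"
```

```text
time: 43.0
tool_pos: [0.5707, 0.2798, 0.1792]
tool_rot: [-0.481, 0.517, -0.51, 0.492]
contact_force: [0.5, 0.2, -0.0]
gripper_width: -0.001
```

View pics/z27.png

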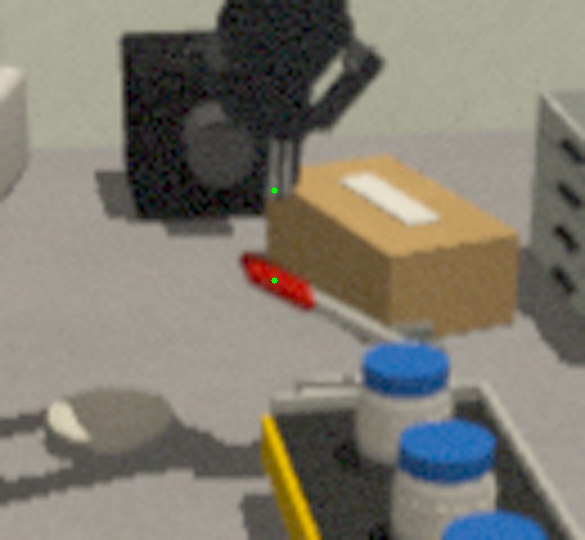

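```bash
python3 -m jog '{"offset":[[-0.08,0,-0.2],[-0.06,0,-0.4],[0,0,-0.3],[0,0,-0.1],[0,0,0]],"angular":[[0,0,0],[0,0,0],[0,0,0],[0,0,0],[0,0,0]],"jaw":[0,0,0,0,0]}'
python3 -c "
from h import *
im=manip.grab_frame('side')
a=im[80:200,200:330]
a=(255*np.power(cv2.resize(a,None,fx=4.5,fy=4.5,interpolation=cv2.INTER_CUBIC)/255.,.6)).astype(np.uint8)
cv2.imwrite('pics/z28.png',a)"
```

```text
time: 43.55
tool_pos: [0.5661, 0.2808, 0.1331]
tool_rot: [-0.484, 0.515, -0.508, 0.493]
contact_force: [0.8, -1.1, 8.7]
gripper_width: 0.003
```

View pics/z28.png

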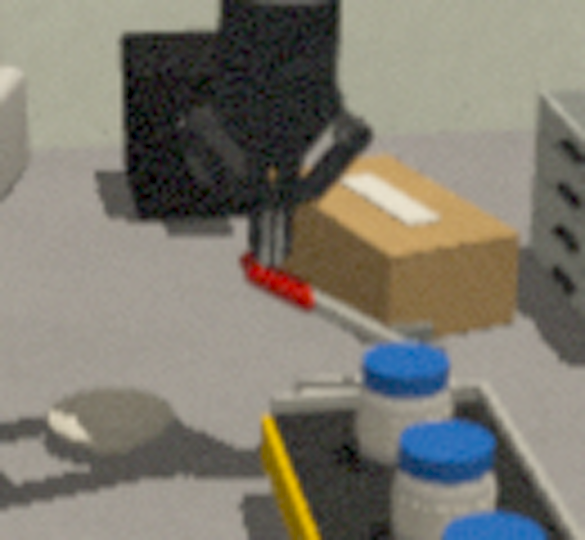

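Light contact on the outer half of the pad at 8.7 N. Pressing down along its arc.

```bash
python3 -m jog '{"offset":[[0,0,-0.12],[-0.01,0,-0.12],[-0.02,0,-0.12],[-0.02,0,-0.12],[0,0,0]],"angular":[[0,0,0],[0,0,0],[0,0,0],[0,0,0],[0,0,0]],"jaw":[0,0,0,0,0]}' | sed -n '2p;4p'
```

```text
tool_pos: [0.5636, 0.2815, 0.109]
contact_force: [-0.1, 0.3, 7.1]
```

```bash
python3 -m jog '{"offset":[[-0.02,0,-0.12],[-0.02,0,-0.12],[-0.01,0,-0.12],[0,0,0]],"angular":[[0,0,0],[0,0,0],[0,0,0],[0,0,0]],"jaw":[0,0,0,0]}' | sed -n '2p;4p'
```

```text
tool_pos: [0.5599, 0.2809, 0.0889]
contact_force: [-0.1, 0.9, -0.0]
```

```bash
python3 -c "
from h import *
im=manip.grab_frame('side');cv2.imwrite('pics/side29.png',im)
a=im[80:250,200:350]
a=(255*np.power(cv2.resize(a,None,fx=3.5,fy=3.5,interpolation=cv2.INTER_CUBIC)/255.,.6)).astype(np.uint8)
cv2.imwrite('pics/z29.png',a);print(manip.state()['contact_force'])"
```

```text
[-0.82391959  1.19455123  1.86672926]
```

View pics/z29.png

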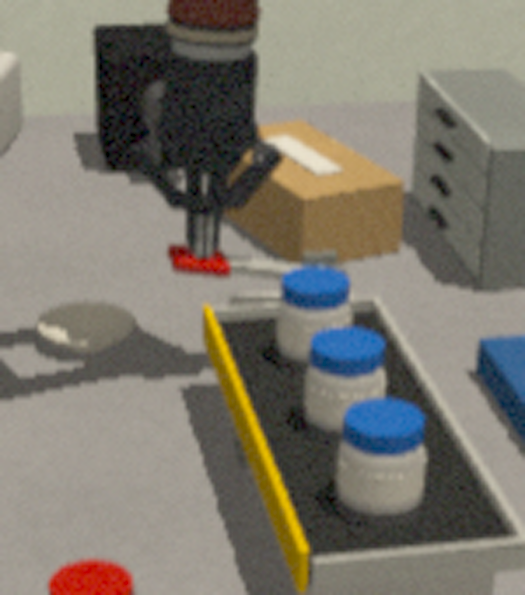

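The lever is nearly level at (200,262) and the yellow rail stands up. The force fell to zero as it snapped. I'll add a small confirming push, then retreat clear.

```bash
python3 -m jog '{"offset":[[0,0,-0.1],[0,0,-0.05],[0,0,0]],"angular":[[0,0,0],[0,0,0],[0,0,0]],"jaw":[0,0,0]}' | sed -n '2p;4p'
```

```text
tool_pos: [0.5597, 0.2804, 0.081]
contact_force: [-0.5, -0.6, -0.6]
```

```bash
python3 -m jog '{"offset":[[0,0,0.2],[0,0,0.5],[0,0,0.8],[0,0,0.8],[0,0,0.6],[-0.4,0,0.2],[-0.7,0,0],[-0.7,0,0],[-0.5,0,0],[-0.2,0,0],[0,0,0],[0,0,0]],"angular":[[0,0,0],[0,0,0],[0,0,0],[0,0,0],[0,0,0],[0,0,0],[0,0,0],[0,0,0],[0,0,0],[0,0,0],[0,0,0],[0,0,0]],"jaw":[0,0,0,0,0,0,0,0,0,0,0,0]}'
python3 -c "
from h import *
im=manip.grab_frame('side');cv2.imwrite('pics/side30.png',im)
im=manip.grab_frame('top');cv2.imwrite('pics/top30.png',im)
for c in blobs(im,'blue'):
  w=plane('top',c.reshape(-1,2),.14);print(cv2.minEnclosingCircle(w[:,:2].astype(np.float32)))
print(lids(im,'top','red'))
for c in blobs(im,'yellow'): print(cv2.boundingRect(c),plane('top',[cv2.minEnclosingCircle(c)[0]],.089))"
```

```text
time: 46.05
tool_pos: [0.4361, 0.2809, 0.2378]
tool_rot: [-0.483, 0.515, -0.509, 0.492]
contact_force: [-0.8, -0.5, -0.4]
gripper_width: 0.003
((0.6287492513656616, -0.06355468928813934), 0.02646949701011181)
((0.6304563879966736, 0.05024642497301102), 0.02642614208161831)
((0.6321386098861694, 0.1641431450843811), 0.026421619579195976)
[(295, 250, 0.4254, -0.1217, 0.0256), (162, 206, 0.5592, 0.2886, 0.0284)]
(174, 203, 126, 5) [[0.5610783  0.05742271 0.089     ]]
(331, 186, 21, 22) [[ 0.58891574 -0.25773178  0.089     ]]
```

View pics/side30.png

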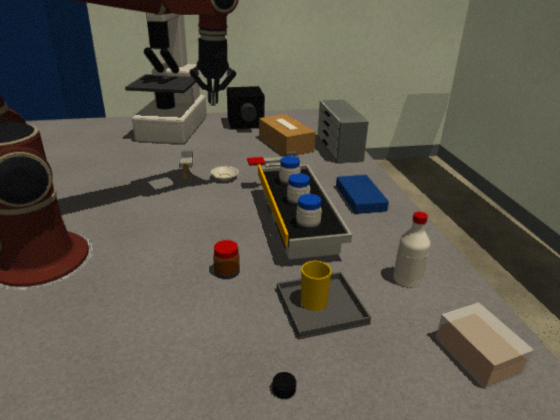

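View pics/top30.png

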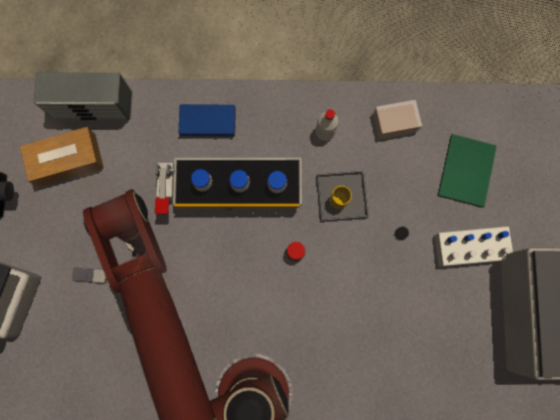

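The lever stays down with the robot away: its pad is at top (162,206) and the rail is up. Jars, beaker, red jar, puck and dish are all in place. Handing in.

```bash
python3 -c "
from plant import manip
print(manip.job_done(), manip.state()['time'])"
```

```text
the job is handed in; nothing more can be done
the job is handed in; nothing more can be done
```

The job is done and handed in at about 46 s of the 210 s allowed; the hand-in reports no verdict. The beaker went from the deck to the tray. The three blue-lidded jars present went onto the deck, and then I pressed the lever until it snapped down.

**Last checks, from both cameras with the robot clear of everything:**
- **Jars:** all three stand upright, at about (0.629, -0.064), (0.630, 0.050) and (0.632, 0.164). That is within about 6 mm of the deck's long centre line and 121 mm of its middle, inside the limits of 50 and 167 mm.
- **Beaker:** it stands upright in the tray, 5–14 mm off the tray's middle depending on which view I measured from. The limit is 55 mm.
- **Lever and rail:** the lever stayed down by itself and the rail is up. I judged this from the pictures and from the pad's position, as its angle cannot be read.
- **Bystanders:** the red-lidded jar measured within 1 mm of its start. The puck and dish look unmoved by eye; the arm hid the dish in the last top view.

**What disagreed along the way:**
- **Tool height:** the reported tool height was about 27–28 mm too low. Fingertip contact on the deck showed this, and the camera views agreed. I first modelled it as a tilt in the arm, but later readings fitted a constant offset better. I corrected for it and set every object down by contact force.
- **Knocked jar:** one jar was knocked about 40 mm during the run. I found it again in the pictures before picking it up.

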